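# Straighten the leaning test plates in their stand

## Task

The four test plates have slumped in their stand: stand the blue-capped bottle that is in the way upright in the grey parts tray, then push the plates fully upright and close together against the blue backstop, with their side edges squared flush against the low blue fence. Finally stand the steel keeper block with the orange fin on the stand floor in front of the row, a flat face snug and square against the front plate and roughly centred on the stand, and let go; do not push or tip any of the other things.

Things in the scene. Friction and masses are not known exactly. Their poses are not given: they have to be found in the camera images.
- stand: plate stand, fixed on the bench: white floor 174 (x) x 100 (y) mm, its top 8 mm above the bench, with a blue backstop at the +x end and a low blue fence on the +y side; the -x end and the -y side are open. Origin on the bench under its centre; x points to the backstop, y to the fence, z up
- backstop_face (a point): middle of the lower edge of the backstop face, on the stand floor (stand x = +75, y = 0, z = 8 mm); axes as the stand. The backstop is a wall from stand y = -16 to +50 mm, 12 mm thick, top 58 mm above the bench; squared plates stick out 4 mm past its open end
- fence_face (a point): point on the lower edge of the fence face, on the stand floor (stand x = +33, y = +40, z = 8 mm); axes as the stand. The fence is a wall 8 mm thick running from stand x = -9 to +75 mm, top 33 mm above the bench
- plate_a_mid (a point): aluminium test plate, 60 wide x 50 tall x 10 mm thick, 0.06 to 0.21 kg; point at its centre; x through its thickness (to the backstop), y along its width, z up its height; nearest the backstop. All four lean in a row, tops to the backstop, feet slid away from it, edges 5 to 22 mm short of the fence. Smooth: they slide easily when pushed low; upright they stand alone
- plate_b_mid (a point): brass (yellow) test plate, 60 wide x 50 tall x 10 mm thick, 0.06 to 0.21 kg; point at its centre; x through its thickness (to the backstop), y along its width, z up its height; second from the backstop
- plate_c_mid (a point): red plastic test plate, 60 wide x 50 tall x 10 mm thick, 0.06 to 0.21 kg; point at its centre; x through its thickness (to the backstop), y along its width, z up its height; third from the backstop
- plate_d_mid (a point): copper test plate, 60 wide x 50 tall x 10 mm thick, 0.06 to 0.21 kg; point at its centre; x through its thickness (to the backstop), y along its width, z up its height; front of the row, farthest from the backstop and leaning most
- keeper_fin (a point): keeper: loose steel block, 25 (x) x 50 (y) x 30 mm tall, 0.3 to 0.45 kg, with an upright orange grip fin on top, 25 (x) x 12 (y) mm, from 30 to 65 mm above the underside. The point is on the fin, 50 mm above the underside; the flat 50 x 30 mm faces look along +x and -x and are alike
- bottle_mid (a point): white sample bottle with a blue cap, 34 mm in diameter, 68 mm tall (body up to 56 mm, cap above), 0.05 kg; it starts upright on the stand floor in front of the row. Point at its centre, 34 mm above its underside
- tray: shallow grey parts tray, fixed on the bench to the left or to the right of the stand, 153 (x) x 223 (y) mm outside, floor 3 mm thick, walls 26 mm high. Origin on the bench under its centre. The elbow lies in one half (y about -65 or +65 mm) and the barb in the other; the middle is free
- elbow: dark grey pipe elbow, 64 x 64 x 39 mm, lying in the tray; origin under its centre. Bystander
- barb: tan hose barb, 25 x 62 x 23 mm, lying in the tray; origin under its centre. Bystander
- beaker: glass beaker, 81 mm across, 95 mm tall, beside the stand on its fence side; origin under its centre. Bystander
- flask: conical flask, 65 mm across, 103 mm tall, beside the stand on its open side; origin under its centre. Bystander
- green_bottle: white bottle with a green cap, 34 mm across, 68 mm tall, next to the keeper; origin under its centre. Bystander
- stopwatch: black stopwatch lying flat, 82 x 58 x 16 mm, next to the keeper; origin under its centre. Bystander
- soap: white bottle with a yellow cap, 70 mm across, 190 mm tall, at the back on the right; origin under its centre. Bystander
- wash_bottle: white wash bottle with a red top and a bent jet, 65 x 94 mm, 226 mm tall, at the back on the left; origin under its centre. Bystander

How it is judged:
By the outcome, as a careful person would: the job done as asked, in the order asked, and still so for the second after the job is handed in, with the robot touching nothing.
It also fails if it takes over 72 s, if anything falls off the work surface, if the arm or the gripper's body presses on something with over 40 N, if the wrist force passes 120 N, or if a joint passes its speed limit or range.

## Robot

A 6-joint arm with a two-finger parallel gripper is mounted at the origin on a cart in front of the work surface, level with it; the furniture and walls round the work are solid. World frame = base frame: x ahead of the robot, y to its left, z up, the work surface at z = 0. Lengths are in m, angles in rad, forces in N, time in s.
With the tool pointing down it reaches from about 0.25 to 0.8 m from the base axis. Payload 3.9 kg.
Tool frame: the origin (TCP) lies midway between the tips of the shut fingers; the grasp point (between the pads) lies 19 mm behind it; z points along the fingers, y is the direction in which the jaws open and shut (so a half turn about z gives the same grasp; the last joint's range is limited). The gripper opens to 85 mm and grips with 20 to 120 N. Pads are 22 mm wide; open, the fingers measure 114 mm over their backs; the gripper's body (76 mm by 85 mm) begins 54 mm behind the grasp point. The pads swing forward as they close: fully open they stand 13 mm farther back than shut.
Start: joints at [-1.323, 0.26, -0.138, 1.173, 0, 1.571], TCP at [0.129, -0.509, 0.211] pointing down, gripper open.
Joint ranges: [-2.78, 2.78], [-0.83, 1.72], [-1.28, 1.37], [-1.9, 2.12], [-1.57, 1.48], [-3.14, 3.14]. Speed limits (rad/s): [2.57, 2.57, 3.14, 3.14, 3.14, 3.14].

## Interface

Orientations are given as [roll, pitch, yaw] about the fixed x, y, z axes, in that order (R = Rz(yaw) Ry(pitch) Rx(roll)).
In Python, from plant import arm gives the robot as it stands. The module is installed in compiled form; this text tells all that it offers.
- The arm moves only by the shell command python3 -m pendant 'ROWS' [FORCE]. ROWS is JSON, a list of rows, each an object of numbers: "tx", "ty", "tz": the shift along the tool's x, y, z in mm; "yaw": the turn about the tool's z in rad; "grip": the closure, from -1 (fully open) to 1 (shut). In form: [{"tx": .., "ty": .., "tz": .., "yaw": .., "grip": ..}, ...]. A call has 1 to 8 rows; each row is the pose to reach, as a shift and turn from the pose commanded when the call began, along the tool's axes at that moment; what a row does not reach only later rows make up. A row lasts 1/10 s, in which the tool goes at most 50 mm and 8.59 degrees, less where a joint would pass 70% of its speed; a pose out of reach is approached as far as the arm can. A call with a gripper value outside its range is refused whole. The fingers move at their own pace and stop on an object; FORCE is the grip in N (left out, the last holds). Time passes only in rows, so rows that repeat a pose let the fingers close. It gives the time, the measured TCP pose, the force and the opening at its end, in the units of the state.
- arm.state(): the state, without advancing time (a new reading comes with each control period).
- arm.get_image(name): name is "scene" or "top"; returns the picture (480x640x3 uint8, blue, green, red); there is no depth.
- arm.camera_info(name): a dict with "fx", "fy", "cx", "cy" (pixels), "k1" (the pictures are not rectified: a ray, as slopes to the right and down, at radius r is drawn at 1 + k1 r^2 times it, then the intrinsics apply), "origin" and "orientation" of the camera in the world. Camera axes: x right, y down, z forward; pixel columns grow to the right and rows downward; lengths in m; the calibration is good to about 2 mm. A picture is of the moment at which its call begins. camera_info takes no time and is no camera call.
- arm.hand_in(): hands the job in, once; it reports no verdict.
The state is a dict: "time_s": time; "qpos": joint angles; "dq": joint speeds; "effort": joint torques, N m; "tcp_pos": TCP position; "orientation": TCP orientation; "contact_force": force on the tool from outside, world axes, zero at the start; "wrist_torque": the same for the moment, N m; "grip_width": finger opening in m.
Only numpy, scipy, OpenCV 4.12 (cv2) and the standard library are available. Lean on these libraries where they do the work, as an engineer would, in place of code of your own. Each camera call takes 0.05 s, during which the arm holds its last target.

## Working session

There is one attempt and no reset: what is moved stays moved. The work goes in short steps, Python scripts to look and compute and a shell command to move; the robot and the scene stay as the last step left them, time stands still between calls to the robot, and variables do not carry over. Pictures are saved under pics/ and viewed, and the job is handed in when it is done.

```bash
mkdir -p pics; ls; python3 - <<'E'
from plant import arm
import cv2
for n in ("scene","top"):
    print(n,arm.camera_info(n)); cv2.imwrite(f"pics/{n}0.png",arm.get_image(n))
print(arm.state())
E
```

```text
pics
scene {'fx': 489.42546733640506, 'fy': 489.42546733640506, 'cx': 329.675912938548, 'cy': 240.07359282683345, 'k1': 0.00280978439396003, 'origin': array([-0.32698833,  0.55745888,  0.69774817]), 'orientation': array([-2.11255679,  0.02159715, -2.13319657])}
top {'fx': 516.0307163355604, 'fy': 516.0307163355604, 'cx': 329.9812888083456, 'cy': 248.72288538357117, 'k1': -0.09179392148971771, 'origin': array([ 3.93382206e-01, -4.08451834e-05,  1.44106531e+00]), 'orientation': array([-3.05445308,  0.02193168, -1.60008177])}
{'time_s': 0.1, 'qpos': array([-1.32298270e+00,  2.60602739e-01, -1.39264414e-01,  1.17271917e+00,
        3.10827234e-05,  1.57082210e+00]), 'dq': array([-0.00145541,  0.00091032,  0.00297106, -0.00107029,  0.00023574,
       -0.00078702]), 'effort': array([ 2.91730203e-04, -4.06507802e+01,  2.54528296e+01,  1.01013031e-02,
        1.52576640e-04, -1.76902407e-06]), 'tcp_pos': array([ 0.12862045, -0.5083093 ,  0.21004715]), 'orientation': array([-3.13980265e+00, -3.10365335e-05,  2.47787799e-01]), 'contact_force': array([-0.02192345,  0.43113241, -1.09942115]), 'wrist_torque': array([-0.00818001, -0.01142236, -0.00980735]), 'grip_width': 0.08537084594321943}
```

View pics/scene0.png

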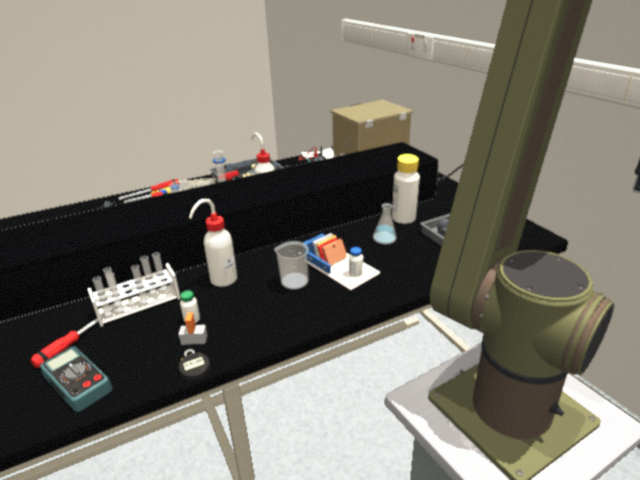

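View pics/top0.png

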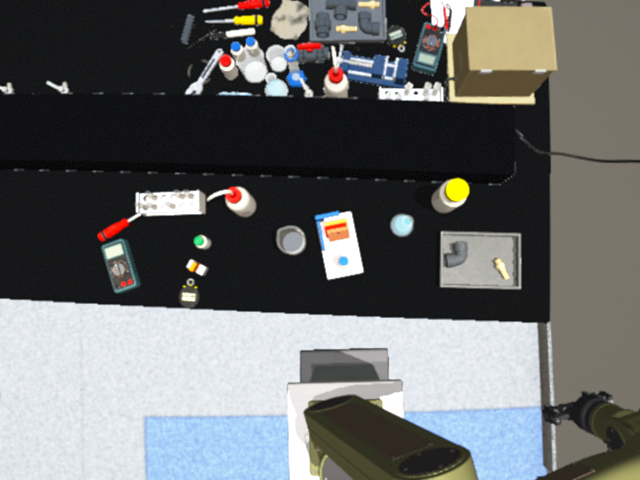

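The top view shows the stand at about (340,245), the tray at (481,260) on the right, the keeper at (196,267) and the beaker at (291,240). Next I'll enlarge these areas.

```bash
cat > h.py <<'E'
import numpy as np, cv2
from scipy.spatial.transform import Rotation as R
from plant import arm
def cam(n):
    c=arm.camera_info(n); return c,R.from_euler('xyz',c['orientation']).as_matrix()
def proj(n,P):
    c,M=cam(n); p=(np.atleast_2d(P)-c['origin'])@M; s=p[:,:2]/p[:,2:]
    r2=(s**2).sum(1,keepdims=True); s=s*(1+c['k1']*r2)
    return s*[c['fx'],c['fy']]+[c['cx'],c['cy']]
def at(n,uv,z):
    c,M=cam(n); uv=np.atleast_2d(uv).astype(float)
    d=(uv-[c['cx'],c['cy']])/[c['fx'],c['fy']]; s=d.copy()
    for _ in range(20): s=d/(1+c['k1']*(s**2).sum(1,keepdims=True))
    r=np.c_[s,np.ones(len(s))]@M.T
    return c['origin']+r*((z-c['origin'][2])/r[:,2:])
def crop(src,x0,y0,x1,y1,k,out):
    im=cv2.imread(src)[y0:y1,x0:x1]
    im=cv2.resize(im,None,fx=k,fy=k,interpolation=cv2.INTER_CUBIC)
    for x in range((x0+9)//10*10,x1,10):
        cv2.putText(im,str(x),((x-x0)*k,8),0,.3,(0,255,0),1); cv2.line(im,((x-x0)*k+k//2,10),((x-x0)*k+k//2,16),(0,255,0),1)
    for y in range((y0+9)//10*10,y1,10):
        cv2.putText(im,str(y),(0,(y-y0)*k+k//2+3),0,.3,(0,255,0),1); cv2.line(im,(20,(y-y0)*k+k//2),(26,(y-y0)*k+k//2),(0,255,0),1)
    cv2.imwrite(out,im)
def snap(t):
    for n in ("scene","top"): cv2.imwrite(f"pics/{n}{t}.png",arm.get_image(n))
E
python3 - <<'E'
from h import *
crop("pics/top0.png",300,195,380,285,6,"pics/c1.png")
crop("pics/top0.png",170,220,230,310,6,"pics/c2.png")
crop("pics/scene0.png",280,220,390,300,7,"pics/c3.png")
crop("pics/scene0.png",160,270,240,390,5,"pics/c4.png")
crop("pics/top0.png",380,170,530,300,5,"pics/c5.png")
E
```

```text
(no output)
```

View pics/c1.png

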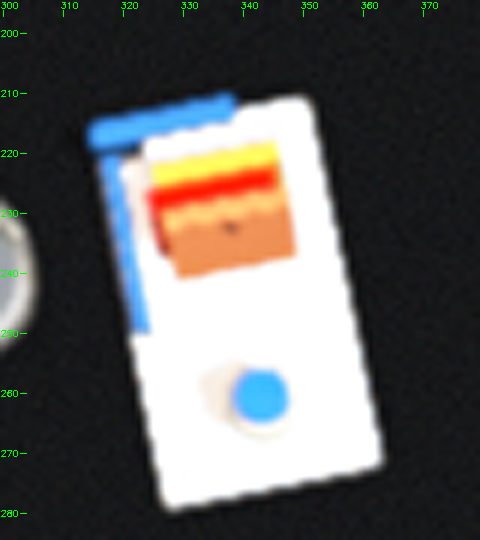

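View pics/c2.png

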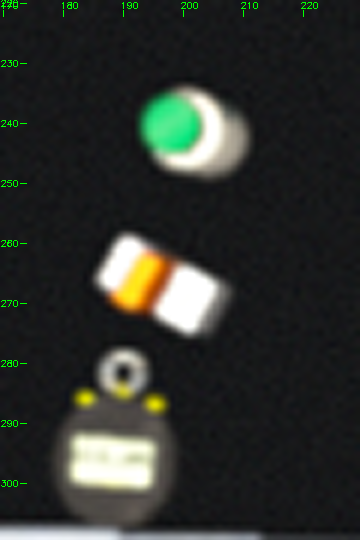

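View pics/c3.png

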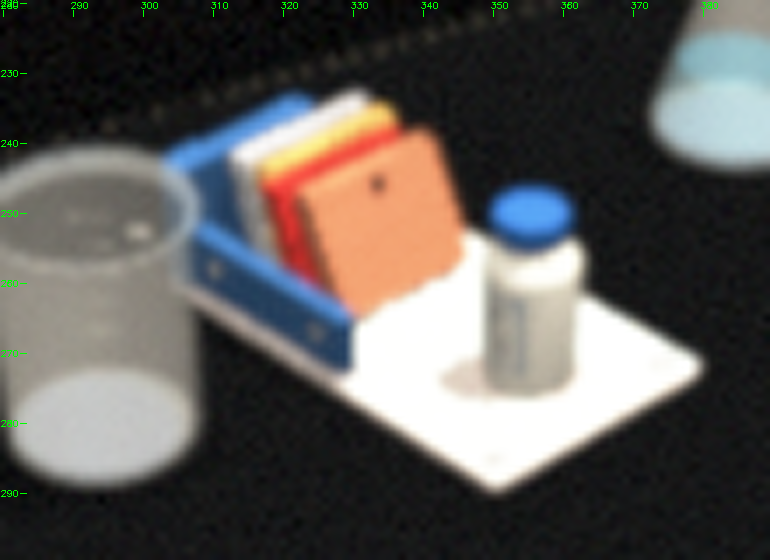

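View pics/c4.png

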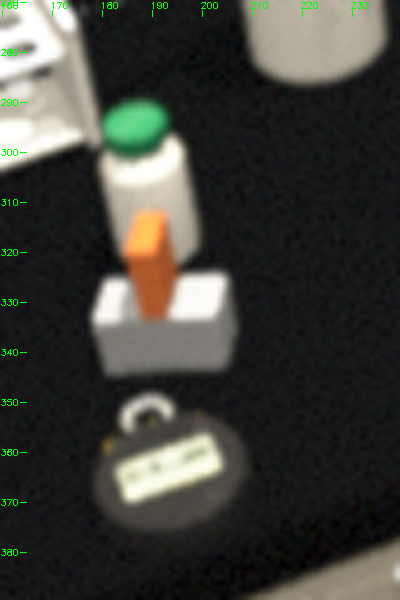

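View pics/c5.png

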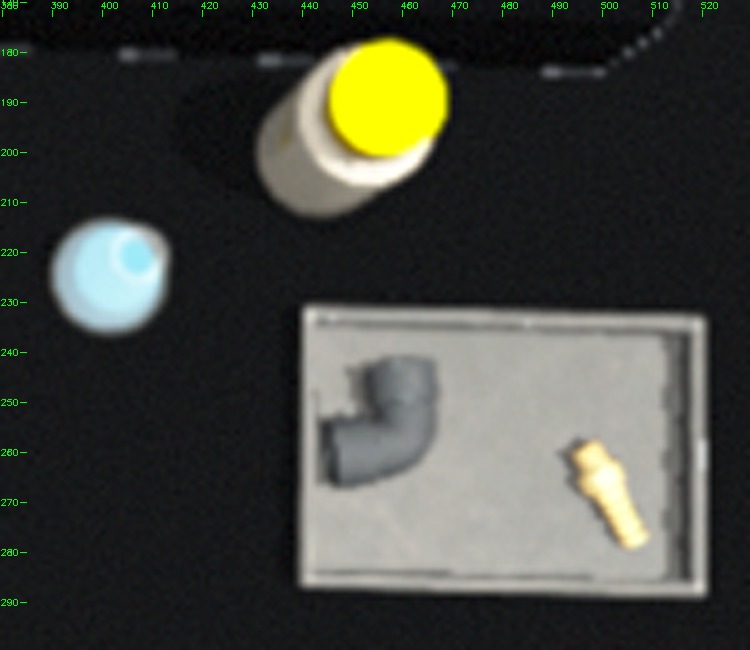

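```bash
cat > fit.py <<'E'
from h import *
from scipy.optimize import least_squares
def fit(model,top,scene=[],x0=None,name=''):
    # model(local)->; entries: (local xyz mm, uv)
    def w(p,L):
        L=np.array(L)/1000.; c,s=np.cos(p[2]),np.sin(p[2])
        return np.c_[p[0]+c*L[:,0]-s*L[:,1],p[1]+s*L[:,0]+c*L[:,1],L[:,2]]
    def f(p):
        r=[]
        for n,d in(("top",top),("scene",scene)):
            if d: r.append((proj(n,w(p,[a for a,_ in d]))-np.array([b for _,b in d])).ravel())
        return np.concatenate(r)
    s=least_squares(f,x0); print(name,s.x.round(4),"deg",np.degrees(s.x[2]).round(2)); print(" res",s.fun.reshape(-1,2).round(1).tolist()); return s.x
E
python3 - <<'E'
from fit import *
st=fit(None,[((87,-50,8),(351.2,210.7)),((-87,-50,8),(363.5,272)),((-87,50,8),(327.3,279.8)),((87,50,58),(314.3,215))],
 [((-87,50,8),(350.5,289.1)),((-87,-50,8),(379.9,271.2))],[.4,0,0.2],'stand')
st=fit(None,[((87,-50,8),(351.2,210.7)),((-87,-50,8),(363.5,272)),((-87,50,8),(327.3,279.8)),((87,50,58),(314.3,215))],[],[.4,0,0.2],'stand top only')
k=fit(None,[((-12.5,25,30),(185.3,266.2)),((12.5,25,30),(190.3,258.3)),((12.5,-25,30),(205.8,265.3)),((-12.5,-25,30),(201.2,274.5))],[],[.4,.4,-.4],'keeper')
t=fit(None,[((76.5,111.5,26),(440.5,230.9)),((76.5,-111.5,26),(520.7,232.9)),((-76.5,-111.5,26),(520.9,288.5)),((-76.5,111.5,26),(439.5,286.5))],[],[.4,-.4,0],'tray')
print('bottle top',at('top',(343,260.7),.068),'scene',at('scene',(355.4,250),.068),at('scene',(355,274),.008))
print('fin top',at('top',(193.5,266.2),.065),'green',at('top',(198,240),.068),'beaker',at('top',(290.5,239.5),.05),'flask',at('top',(401,224),.01))
print('elbow',at('top',(456,252),.02),'barb',at('top',(499.5,268),.012))
print('stopwatch',at('top',(189,295),.016), 'ring', at('top',(189.5,281),.01),'edge',at('top',(189.5,308),.0))
print('keeper proj scene',proj('scene',[[k[0],k[1],.065]]))
E
```

```text
stand [0.5297 0.0015 0.1674] deg 9.59
 res [[-0.6, 0.3], [-0.4, -0.2], [0.5, -0.9], [0.5, 0.3], [0.2, -0.2], [0.1, 0.8]]
stand top only [0.5294 0.0015 0.1655] deg 9.48
 res [[-0.5, 0.4], [-0.4, -0.0], [0.4, -0.8], [0.5, 0.4]]
keeper [ 0.4809  0.4009 -0.4839] deg -27.72
 res [[0.5, -0.0], [-0.5, -0.2], [-0.2, 0.7], [0.3, -0.4]]
tray [ 0.4749 -0.3863 -0.0579] deg -3.32
 res [[0.1, -0.0], [-0.3, 0.2], [-0.4, -0.1], [0.5, -0.1]]
bottle top [[ 0.48108415 -0.0071967   0.068     ]] scene [[ 0.49152377 -0.01564926  0.068     ]] [[ 0.47964959 -0.00660653  0.008     ]]
fin top [[0.47856795 0.39682448 0.065     ]] green [[0.54903929 0.3830924  0.068     ]] beaker [[0.54426766 0.13340728 0.05      ]] flask [[ 0.58239491 -0.17267174  0.01      ]]
elbow [[ 0.49846034 -0.32047146  0.02      ]] barb [[ 0.45064794 -0.44191058  0.012     ]]
stopwatch [[0.40152678 0.42448159 0.016     ]] ring [[0.44071224 0.42447785 0.01      ]] edge [[0.36506196 0.42819741 0.        ]]
keeper proj scene [[188.45259952 315.52137493]]
```

```bash
cat > go.py <<'E'
from h import *
ST=np.array([.5296,.0015,.1667])
def stw(x,y,z): # stand mm -> world m
    c,s=np.cos(ST[2]),np.sin(ST[2]); x,y=x/1e3,y/1e3
    return np.array([ST[0]+c*x-s*y,ST[1]+s*x+c*y,z/1e3])
def wst(p):
    c,s=np.cos(ST[2]),np.sin(ST[2]); d=np.array(p)[:2]-ST[:2]
    return np.array([c*d[0]+s*d[1],-s*d[0]+c*d[1]])*1e3
def rel(P,yaw=None):
    s=arm.state(); M=R.from_euler('xyz',s['orientation']).as_matrix(); psi=s['orientation'][2]
    d=M.T@(np.array(P)-s['tcp_pos'])*1e3
    print('t',s['time_s'],'tx,ty,tz',d.round(1),'yaw',None if yaw is None else round(-(yaw-psi),3),'now',s['tcp_pos'].round(4),s['orientation'].round(4),'st',wst(s['tcp_pos']).round(1),'f',s['contact_force'].round(1),'w',round(s['grip_width'],4))
E
python3 - <<'E'
from go import *
b=at('top',(343,260.7),.076)[0]; print(b,wst(b), wst(at('scene',(355.4,250),.076)[0]))
for n,p in(('beaker',(.5443,.1334)),('flask',(.5824,-.1727))): print(n,wst(p))
# plate d: bottom front corners on floor, scene: (164... )
for uv in ((330,265),(346,256.5)): print('d foot',wst(at('scene',uv,.008)[0]))
for uv in ((328.5,241),(348.5,237)): print('d foot top',wst(at('top',uv,.008)[0]))
rel([b[0],b[1],.2],.167)
rel([b[0],b[1],.026],.167)
E
```

```text
[ 0.48057316 -0.00715501  0.076     ] [-49.78332865  -0.40005364] [-49.43974896  -1.68870751]
beaker [ 36.38225984 127.63240642]
flask [  23.16323812 -180.54623895]
d foot [20.96091683 18.36752908]
d foot [ 21.69581581 -37.80847695]
d foot top [16.4079817  27.37167014]
d foot top [ 16.42172804 -29.57755829]
t 0.1 tx,ty,tz [ 464.1 -399.5   10.8] yaw 0.081 now [ 0.1286 -0.5083  0.21  ] [-3.1398 -0.      0.2478] st [-480.  -436.2] f [-0.   0.4 -1.1] w 0.0854
t 0.1 tx,ty,tz [ 464.1 -399.2  184.8] yaw 0.081 now [ 0.1286 -0.5083  0.21  ] [-3.1398 -0.      0.2478] st [-480.  -436.2] f [-0.   0.4 -1.1] w 0.0854
```

```bash
python3 -m pendant '[{"tx":464,"ty":-399.5,"tz":0,"yaw":0.081,"grip":-0.2},{"tx":464,"ty":-399.5,"tz":0,"yaw":0.081,"grip":-0.2},{"tx":464,"ty":-399.5,"tz":0,"yaw":0.081,"grip":-0.2},{"tx":464,"ty":-399.5,"tz":0,"yaw":0.081,"grip":-0.2},{"tx":464,"ty":-399.5,"tz":0,"yaw":0.081,"grip":-0.2},{"tx":464,"ty":-399.5,"tz":0,"yaw":0.081,"grip":-0.2},{"tx":464,"ty":-399.5,"tz":0,"yaw":0.081,"grip":-0.2},{"tx":464,"ty":-399.5,"tz":0,"yaw":0.081,"grip":-0.2}]' 30
python3 -c "
from go import *
rel([.4806,-.0075,.15],.167)"
```

```text
time_s: 0.9
tcp_pos: [0.3591, -0.1797, 0.2107]
orientation: [3.142, 0.0, 0.166]
contact_force: [1.9, -0.5, -0.1]
grip_width: 0.0512
t 0.9 tx,ty,tz [ 148.4 -149.7   60.7] yaw -0.001 now [ 0.3591 -0.1797  0.2107] [3.1415 0.     0.1665] st [-198.2 -150.4] f [ 1.9 -0.5 -0.1] w 0.0512
```

```bash
python3 -m pendant '[{"tx":145,"ty":-146,"tz":60,"yaw":0,"grip":-0.2},{"tx":145,"ty":-146,"tz":60,"yaw":0,"grip":-0.2},{"tx":145,"ty":-146,"tz":60,"yaw":0,"grip":-0.2},{"tx":145,"ty":-146,"tz":60,"yaw":0,"grip":-0.2},{"tx":145,"ty":-146,"tz":60,"yaw":0,"grip":-0.2},{"tx":145,"ty":-146,"tz":60,"yaw":0,"grip":-0.2},{"tx":145,"ty":-146,"tz":60,"yaw":0,"grip":-0.2}]'
python3 -c "
from go import *
rel([.4806,-.0075,.026],.167)"
```

```text
time_s: 1.6
tcp_pos: [0.4764, -0.014, 0.1506]
orientation: [3.141, 0.002, 0.167]
contact_force: [-1.0, -0.3, -0.3]
grip_width: 0.0512
t 1.6 tx,ty,tz [  5.5  -5.8 124.6] yaw -0.0 now [ 0.4764 -0.014   0.1506] [3.1412e+00 1.9000e-03 1.6700e-01] st [-55.   -6.5] f [-1.  -0.3 -0.3] w 0.0512
```

```bash
python3 -m pendant '[{"tx":5,"ty":-5.5,"tz":10,"yaw":0,"grip":-0.2},{"tx":5,"ty":-5.5,"tz":40,"yaw":0,"grip":-0.2},{"tx":5,"ty":-5.5,"tz":60,"yaw":0,"grip":-0.2},{"tx":5,"ty":-5.5,"tz":70,"yaw":0,"grip":-0.2}]'
python3 - <<'E'
from go import *
rel([.4806,-.0075,.026],.167)
snap(1); crop("pics/scene1.png",280,190,400,300,6,"pics/c6.png")
E
```

```text
time_s: 2.0
tcp_pos: [0.4795, -0.0083, 0.0792]
orientation: [-3.141, 0.003, 0.165]
contact_force: [-0.5, 0.1, -0.2]
grip_width: 0.051
t 2.0 tx,ty,tz [ 1.3 -0.5 53.2] yaw -0.002 now [ 0.4795 -0.0083  0.0792] [-3.1412e+00  2.7000e-03  1.6470e-01] st [-51.   -1.3] f [-0.5  0.1 -0.2] w 0.051
```

View pics/c6.png

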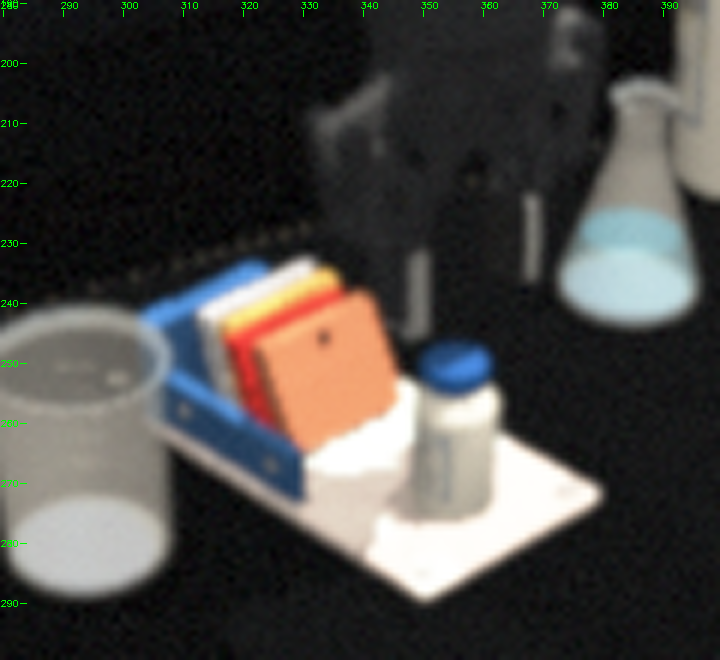

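```bash
python3 - <<'E'
from go import *
for z in (.076,.079,.087): print(z,proj('scene',[[.4795,-.0083,z],list(stw(-51,24.5,z*1e3)),list(stw(-51,-26.5,z*1e3))]).round(1).tolist())
crop("pics/top1.png",300,195,400,285,6,"pics/c7.png")
E
```

```text
0.076 [[355.8, 250.3], [347.9, 254.4], [363.2, 246.4]]
0.079 [[355.8, 249.2], [347.9, 253.3], [363.3, 245.4]]
0.087 [[355.8, 246.4], [347.9, 250.4], [363.3, 242.5]]
```

View pics/c7.png

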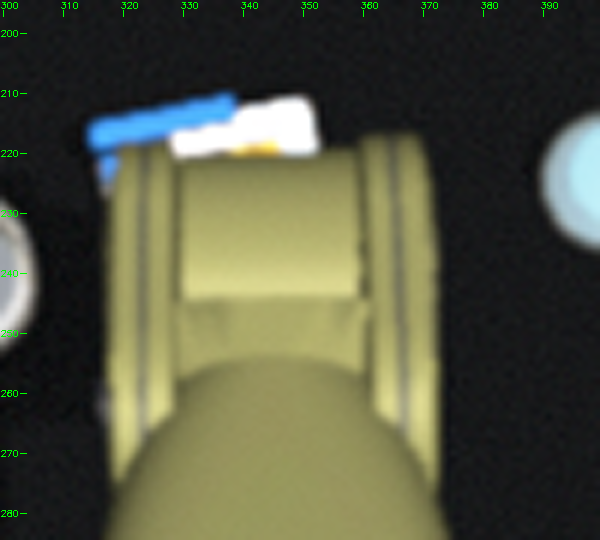

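```bash
python3 -m pendant '[{"tx":1,"ty":-0.5,"tz":15,"yaw":0,"grip":-0.2},{"tx":1,"ty":-0.5,"tz":28,"yaw":0,"grip":-0.2},{"tx":1,"ty":-0.5,"tz":28,"yaw":0,"grip":-0.2}]'
python3 - <<'E'
from go import *
rel([.4806,-.0075,.026],.167)
cv2.imwrite("pics/scene2.png",arm.get_image("scene")); crop("pics/scene2.png",300,200,400,300,6,"pics/c8.png")
E
```

```text
time_s: 2.4
tcp_pos: [0.4817, -0.007, 0.0526]
orientation: [-3.141, 0.001, 0.166]
contact_force: [-1.1, 1.2, 0.1]
grip_width: 0.0514
t 2.4 tx,ty,tz [-1.1  0.3 26.6] yaw -0.001 now [ 0.4817 -0.007   0.0526] [-3.1414e+00  1.1000e-03  1.6600e-01] st [-48.6  -0.4] f [-1.1  1.2  0.1] w 0.0514
```

View pics/c8.png

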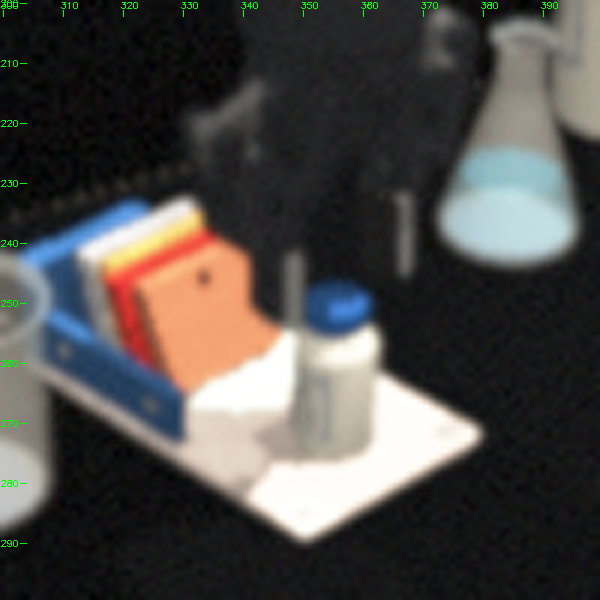

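```bash
python3 -m pendant '[{"tx":-1,"ty":0,"tz":15,"yaw":0,"grip":-0.2},{"tx":-1,"ty":0,"tz":26,"yaw":0,"grip":-0.2},{"tx":-1,"ty":0,"tz":26,"yaw":0,"grip":-0.2},{"tx":-1,"ty":0,"tz":26,"yaw":0,"grip":0.5},{"tx":-1,"ty":0,"tz":26,"yaw":0,"grip":0.5},{"tx":-1,"ty":0,"tz":26,"yaw":0,"grip":0.5},{"tx":-1,"ty":0,"tz":26,"yaw":0,"grip":0.5},{"tx":-1,"ty":0,"tz":26,"yaw":0,"grip":0.5}]' 25
python3 - <<'E'
from go import *
rel([.4806,-.0075,.026],.167)
cv2.imwrite("pics/scene3.png",arm.get_image("scene")); crop("pics/scene3.png",300,200,400,300,6,"pics/c9.png")
E
```

```text
time_s: 3.25
tcp_pos: [0.4821, -0.0068, 0.0275]
orientation: [3.141, -0.001, 0.167]
contact_force: [-0.7, 0.3, 5.0]
grip_width: 0.0317
t 3.25 tx,ty,tz [-1.5  0.4  1.4] yaw -0.0 now [ 0.4821 -0.0068  0.0275] [ 3.1412e+00 -1.5000e-03  1.6680e-01] st [-48.3  -0.3] f [-0.7  0.3  5. ] w 0.0317
```

View pics/c9.png

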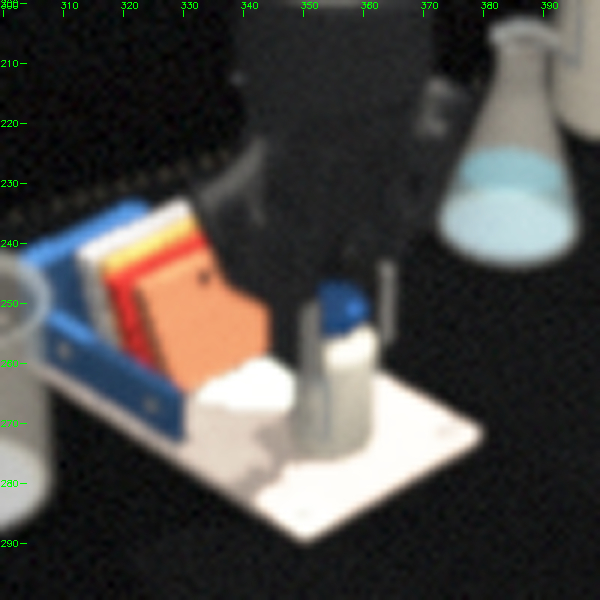

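```bash
python3 -m pendant '[{"tz":-10,"grip":0.5},{"tz":-40,"grip":0.5},{"tz":-80,"grip":0.5},{"tz":-120,"grip":0.5},{"tz":-150,"grip":0.5},{"tz":-150,"grip":0.5},{"tz":-150,"grip":0.5}]'
python3 - <<'E'
from go import *
rel([.476,-.388,.178],.0)
cv2.imwrite("pics/scene4.png",arm.get_image("scene")); crop("pics/scene4.png",280,150,400,290,5,"pics/c10.png")
E
```

```text
t 3.3 tx,ty,tz [ -69.   374.9 -150.5] yaw 0.167 now [ 0.482  -0.0068  0.0274] [ 3.1412e+00 -1.5000e-03  1.6680e-01] st [-48.3  -0.3] f [-1.1 -0.   5.9] w 0.032invalid input at $[0]: expected keys tx, ty, tz, yaw, grip
```

View pics/c10.png

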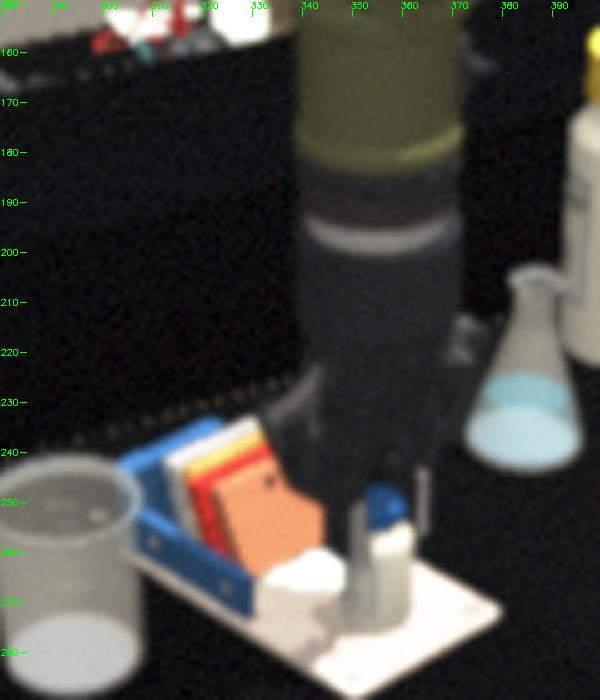

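All five keys are needed in every row. Lifting again.

```bash
python3 -m pendant '[{"tx":0,"ty":0,"tz":-10,"yaw":0,"grip":0.5},{"tx":0,"ty":0,"tz":-40,"yaw":0,"grip":0.5},{"tx":0,"ty":0,"tz":-80,"yaw":0,"grip":0.5},{"tx":0,"ty":0,"tz":-120,"yaw":0,"grip":0.5},{"tx":0,"ty":0,"tz":-150,"yaw":0,"grip":0.5},{"tx":0,"ty":0,"tz":-150,"yaw":0,"grip":0.5},{"tx":0,"ty":0,"tz":-150,"yaw":0,"grip":0.5}]'
python3 - <<'E'
from go import *
rel([.476,-.388,.178],-1.5708)
cv2.imwrite("pics/scene4.png",arm.get_image("scene")); crop("pics/scene4.png",280,150,400,290,5,"pics/c10.png")
E
```

```text
time_s: 4.05
tcp_pos: [0.4815, -0.0068, 0.1775]
orientation: [3.141, -0.001, 0.167]
contact_force: [0.3, 0.9, -2.0]
grip_width: 0.032
t 4.05 tx,ty,tz [-68.8 375.   -0.5] yaw 1.738 now [ 0.4815 -0.0068  0.1775] [ 3.1414e+00 -1.4000e-03  1.6680e-01] st [-48.8  -0.2] f [ 0.3  0.9 -2. ] w 0.032
```

View pics/c10.png

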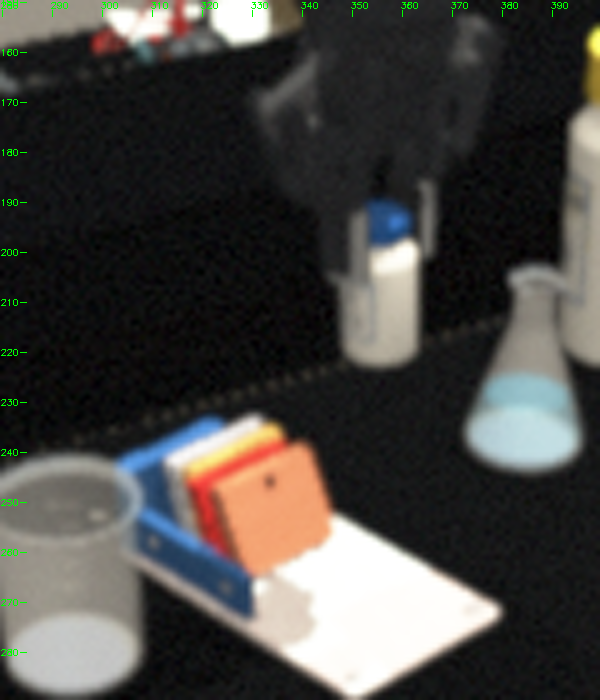

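```bash
python3 -m pendant '[{"tx":-69,"ty":375,"tz":0,"yaw":1.738,"grip":0.5},{"tx":-69,"ty":375,"tz":0,"yaw":1.738,"grip":0.5},{"tx":-69,"ty":375,"tz":0,"yaw":1.738,"grip":0.5},{"tx":-69,"ty":375,"tz":0,"yaw":1.738,"grip":0.5},{"tx":-69,"ty":375,"tz":0,"yaw":1.738,"grip":0.5},{"tx":-69,"ty":375,"tz":0,"yaw":1.738,"grip":0.5},{"tx":-69,"ty":375,"tz":0,"yaw":1.738,"grip":0.5},{"tx":-69,"ty":375,"tz":0,"yaw":1.738,"grip":0.5}]'
python3 -c "
from go import *
rel([.476,-.388,.178],-1.5708)"
```

```text
time_s: 4.9
tcp_pos: [0.437, -0.4297, 0.1733]
orientation: [-3.051, 0.009, -0.826]
contact_force: [-0.8, 0.9, -0.6]
grip_width: 0.0312
t 4.9 tx,ty,tz [ -4.3 -57.1   0.5] yaw 0.745 now [ 0.437  -0.4297  0.1733] [-3.0513  0.0095 -0.8262] st [-162.9 -409.9] f [-0.8  0.9 -0.6] w 0.0312
```

```bash
python3 -m pendant '[{"tx":0,"ty":0,"tz":0,"yaw":0,"grip":0.5},{"tx":0,"ty":0,"tz":0,"yaw":0,"grip":0.5}]'
python3 -c "
from go import *
rel([.476,-.388,.178],-1.5708); print(arm.state()['qpos'])"
```

```text
time_s: 5.1
tcp_pos: [0.4354, -0.4231, 0.1747]
orientation: [-3.051, 0.014, -0.821]
contact_force: [0.9, 0.4, 0.2]
grip_width: 0.0315
t 5.1 tx,ty,tz [  1.9 -53.7   1.6] yaw 0.75 now [ 0.4354 -0.4231  0.1747] [-3.0507  0.0138 -0.821 ] st [-163.3 -403.1] f [0.9 0.4 0.2] w 0.0315
[-0.82198117  0.4271916   0.01419404  1.17167821  0.09084357  3.14059946]
```

```bash
python3 -m pendant '[{"tx":0,"ty":-50,"tz":0,"yaw":-1.0,"grip":0.5},{"tx":0,"ty":-50,"tz":0,"yaw":-1.0,"grip":0.5},{"tx":0,"ty":-50,"tz":0,"yaw":-1.0,"grip":0.5},{"tx":0,"ty":-50,"tz":0,"yaw":-1.0,"grip":0.5},{"tx":0,"ty":-50,"tz":0,"yaw":-1.0,"grip":0.5},{"tx":0,"ty":-50,"tz":0,"yaw":-1.0,"grip":0.5},{"tx":0,"ty":-50,"tz":0,"yaw":-1.0,"grip":0.5},{"tx":0,"ty":-50,"tz":0,"yaw":-1.0,"grip":0.5}]'
python3 -c "
from go import *
rel([.476,-.388,.178],1.5708); print(arm.state()['qpos'])"
```

```text
time_s: 5.9
tcp_pos: [0.4739, -0.3872, 0.181]
orientation: [-3.084, -0.07, 0.181]
contact_force: [0.1, 0.6, 0.3]
grip_width: 0.032
t 5.9 tx,ty,tz [1.7 1.3 3. ] yaw -1.39 now [ 0.4739 -0.3872  0.181 ] [-3.0835 -0.0704  0.1811] st [-119.4 -374.1] f [0.1 0.6 0.3] w 0.032
[-0.73575287  0.4244729   0.02640594  1.17608299  0.0911317   2.22253984]
```

```bash
for i in 1; do python3 -m pendant '[{"tx":0,"ty":0,"tz":0,"yaw":-1.2,"grip":0.5},{"tx":0,"ty":0,"tz":0,"yaw":-1.2,"grip":0.5},{"tx":0,"ty":0,"tz":0,"yaw":-1.2,"grip":0.5},{"tx":0,"ty":0,"tz":0,"yaw":-1.2,"grip":0.5},{"tx":0,"ty":0,"tz":0,"yaw":-1.2,"grip":0.5},{"tx":0,"ty":0,"tz":0,"yaw":-1.2,"grip":0.5},{"tx":0,"ty":0,"tz":0,"yaw":-1.2,"grip":0.5},{"tx":0,"ty":0,"tz":0,"yaw":-1.2,"grip":0.5}]'; done
python3 -c "
from go import *
rel([.476,-.388,.178],1.5708); print(arm.state()['qpos'])"
```

```text
time_s: 6.7
tcp_pos: [0.4738, -0.388, 0.1811]
orientation: [3.096, -0.079, 1.388]
contact_force: [0.1, 0.3, -0.9]
grip_width: 0.032
t 6.7 tx,ty,tz [0.1 2.  3.2] yaw -0.183 now [ 0.4738 -0.388   0.1811] [ 3.0962 -0.079   1.3878] st [-119.7 -374.8] f [ 0.1  0.3 -0.9] w 0.032
[-0.73683266  0.42462524  0.02708102  1.17610901  0.09107506  1.01862516]
```

```bash
python3 -m pendant '[{"tx":0,"ty":0,"tz":0,"yaw":-1.2,"grip":0.5},{"tx":0,"ty":0,"tz":0,"yaw":-1.2,"grip":0.5},{"tx":0,"ty":0,"tz":0,"yaw":-1.2,"grip":0.5},{"tx":0,"ty":0,"tz":0,"yaw":-1.2,"grip":0.5},{"tx":0,"ty":0,"tz":0,"yaw":-1.2,"grip":0.5},{"tx":0,"ty":0,"tz":0,"yaw":-1.2,"grip":0.5},{"tx":0,"ty":0,"tz":0,"yaw":-1.2,"grip":0.5},{"tx":0,"ty":0,"tz":0,"yaw":-1.2,"grip":0.5}]'
python3 -m pendant '[{"tx":0,"ty":0,"tz":0,"yaw":-1.2,"grip":0.5},{"tx":0,"ty":0,"tz":0,"yaw":-1.2,"grip":0.5},{"tx":0,"ty":0,"tz":0,"yaw":-1.2,"grip":0.5},{"tx":0,"ty":0,"tz":0,"yaw":-1.2,"grip":0.5},{"tx":0,"ty":0,"tz":0,"yaw":-1.2,"grip":0.5},{"tx":0,"ty":0,"tz":0,"yaw":-1.2,"grip":0.5},{"tx":0,"ty":0,"tz":0,"yaw":-1.2,"grip":0.5},{"tx":0,"ty":0,"tz":0,"yaw":-1.2,"grip":0.5}]'
python3 -c "
from go import *
rel([.476,-.388,.178],1.5708); print(arm.state()['qpos'])"
```

```text
time_s: 7.5
tcp_pos: [0.4738, -0.388, 0.1811]
orientation: [3.051, 0.014, 2.585]
contact_force: [0.8, 0.4, -0.5]
grip_width: 0.0315
time_s: 8.3
tcp_pos: [0.4738, -0.388, 0.1811]
orientation: [3.122, 0.089, -2.498]
contact_force: [0.6, -0.2, -0.4]
grip_width: 0.0317
t 8.3 tx,ty,tz [-1.5 -1.4  3.2] yaw -4.069 now [ 0.4738 -0.388   0.1811] [ 3.1215  0.0889 -2.4981] st [-119.7 -374.8] f [ 0.6 -0.2 -0.4] w 0.0317
[-0.73683093  0.42466193  0.02708079  1.17612272  0.09107458 -1.3813744 ]
```

```bash
python3 -m pendant '[{"tx":0,"ty":0,"tz":0,"yaw":-1.2,"grip":0.5},{"tx":0,"ty":0,"tz":0,"yaw":-1.2,"grip":0.5},{"tx":0,"ty":0,"tz":0,"yaw":-1.2,"grip":0.5},{"tx":0,"ty":0,"tz":0,"yaw":-1.2,"grip":0.5},{"tx":0,"ty":0,"tz":0,"yaw":-1.2,"grip":0.5},{"tx":0,"ty":0,"tz":0,"yaw":-1.2,"grip":0.5},{"tx":0,"ty":0,"tz":0,"yaw":-1.2,"grip":0.5},{"tx":0,"ty":0,"tz":0,"yaw":-1.2,"grip":0.5}]'
python3 -m pendant '[{"tx":0,"ty":0,"tz":0,"yaw":-0.8,"grip":0.5},{"tx":0,"ty":0,"tz":0,"yaw":-0.8,"grip":0.5},{"tx":0,"ty":0,"tz":0,"yaw":-0.8,"grip":0.5},{"tx":0,"ty":0,"tz":0,"yaw":-0.8,"grip":0.5},{"tx":0,"ty":0,"tz":0,"yaw":-0.8,"grip":0.5},{"tx":0,"ty":0,"tz":0,"yaw":-0.8,"grip":0.5}]'
python3 -c "
from go import *
rel([.476,-.388,.178],1.5708); print(arm.state()['qpos'])"
```

```text
time_s: 9.1
tcp_pos: [0.4738, -0.388, 0.1811]
orientation: [-3.066, 0.051, -1.295]
contact_force: [0.4, 0.4, -0.6]
grip_width: 0.0323
time_s: 9.7
tcp_pos: [0.5101, -0.3366, 0.181]
orientation: [-3.103, -0.016, -0.608]
contact_force: [0.5, 0.4, -1.0]
grip_width: 0.0316
t 9.7 tx,ty,tz [ 1.3 61.7  0.7] yaw -2.179 now [ 0.5101 -0.3366  0.181 ] [-3.1034 -0.0163 -0.6082] st [ -75.4 -330.2] f [ 0.5  0.4 -1. ] w 0.0316
[-6.04625219e-01  4.07721834e-01  2.49717680e-03  1.14912162e+00
  3.81329738e-02 -3.13804410e+00]
```

```bash
python3 -m pendant '[{"tx":0,"ty":40,"tz":0,"yaw":0,"grip":0.5},{"tx":0,"ty":40,"tz":0,"yaw":0,"grip":0.5},{"tx":0,"ty":40,"tz":0,"yaw":0,"grip":0.5}]'
python3 -c "
from go import *
rel([.476,-.388,.178],1.5708); print(arm.state()['qpos'])"
```

```text
time_s: 10.0
tcp_pos: [0.4958, -0.3582, 0.1796]
orientation: [-3.118, -0.016, -0.641]
contact_force: [-0.1, 0.2, -0.3]
grip_width: 0.032
t 10.0 tx,ty,tz [ 1.9 35.7  0.8] yaw -2.212 now [ 0.4958 -0.3582  0.1796] [-3.1177 -0.0159 -0.6411] st [ -93.  -349.1] f [-0.1  0.2 -0.3] w 0.032
[-6.38984643e-01  4.09784521e-01  2.47831175e-03  1.14756447e+00
  2.38557214e-02 -3.13952026e+00]
```

```bash
python3 -m pendant '[{"tx":0,"ty":65,"tz":0,"yaw":0,"grip":0.5},{"tx":0,"ty":65,"tz":0,"yaw":0,"grip":0.5},{"tx":0,"ty":65,"tz":0,"yaw":0,"grip":0.5},{"tx":0,"ty":65,"tz":0,"yaw":0,"grip":0.5}]'
python3 -c "
from go import *
rel([.476,-.388,.178],1.5708); print(arm.state()['qpos'])"
```

```text
time_s: 10.4
tcp_pos: [0.4749, -0.3893, 0.1782]
orientation: [-3.14, -0.016, -0.689]
contact_force: [-0.2, 0.2, -0.5]
grip_width: 0.032
t 10.4 tx,ty,tz [ 0.1 -1.7  0.2] yaw -2.26 now [ 0.4749 -0.3893  0.1782] [-3.1402 -0.0158 -0.6887] st [-118.8 -376.3] f [-0.2  0.2 -0.5] w 0.032
[-6.87478452e-01  4.14612112e-01  6.74475062e-03  1.14711692e+00
  1.41697019e-03 -3.14033667e+00]
```

```bash
python3 -m pendant '[{"tx":0,"ty":-2,"tz":0,"yaw":0.88,"grip":0.5},{"tx":0,"ty":-2,"tz":0,"yaw":0.88,"grip":0.5},{"tx":0,"ty":-2,"tz":0,"yaw":0.88,"grip":0.5},{"tx":0,"ty":-2,"tz":0,"yaw":0.88,"grip":0.5},{"tx":0,"ty":-2,"tz":0,"yaw":0.88,"grip":0.5},{"tx":0,"ty":-2,"tz":0,"yaw":0.88,"grip":0.5},{"tx":0,"ty":-2,"tz":0,"yaw":0.88,"grip":0.5}]'
python3 - <<'E'
from go import *
rel([.476,-.388,.021],-1.5708); print(arm.state()['qpos'])
snap(5); crop("pics/scene5.png",370,130,480,260,5,"pics/c11.png"); crop("pics/top5.png",400,170,530,300,5,"pics/c12.png")
E
```

```text
time_s: 11.1
tcp_pos: [0.4765, -0.3873, 0.1783]
orientation: [-3.129, -0.009, -1.567]
contact_force: [0.2, 0.2, -0.2]
grip_width: 0.0318
t 11.1 tx,ty,tz [ -0.8   2.6 157.3] yaw 0.004 now [ 0.4765 -0.3873  0.1783] [-3.1286 -0.0094 -1.5672] st [-116.9 -374.6] f [ 0.2  0.2 -0.2] w 0.0318
[-6.83000784e-01  4.14377326e-01  6.76139867e-03  1.14712347e+00
  9.81027142e-04 -2.25744851e+00]
```

View pics/c11.png

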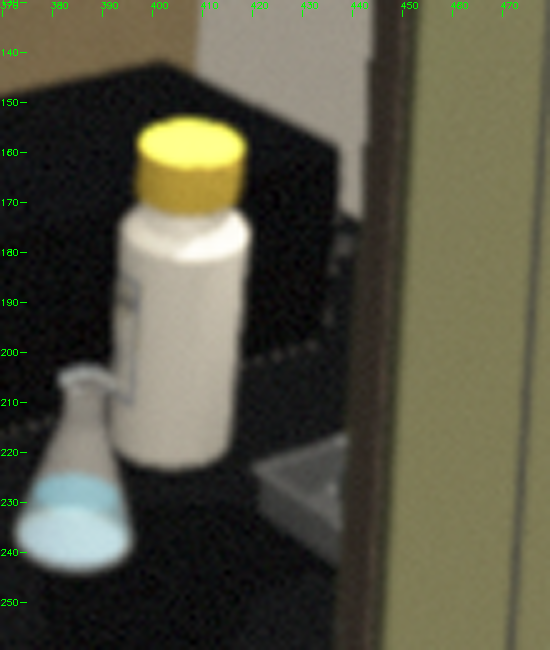

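View pics/c12.png

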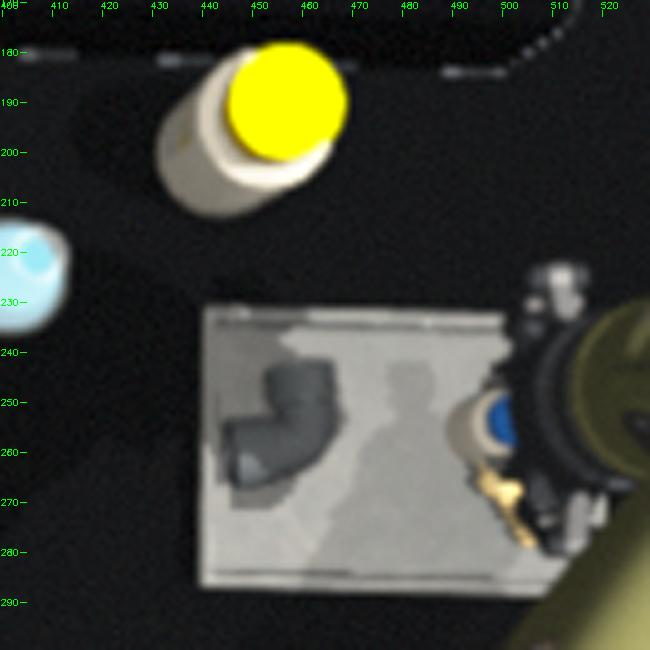

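```bash
python3 -m pendant '[{"tx":-1,"ty":2,"tz":40,"yaw":0,"grip":0.5},{"tx":-1,"ty":2,"tz":80,"yaw":0,"grip":0.5},{"tx":-1,"ty":2,"tz":110,"yaw":0,"grip":0.5},{"tx":-1,"ty":2,"tz":130,"yaw":0,"grip":0.5},{"tx":-1,"ty":2,"tz":145,"yaw":0,"grip":0.5},{"tx":-1,"ty":2,"tz":152,"yaw":0,"grip":0.5},{"tx":-1,"ty":2,"tz":154,"yaw":0,"grip":0.5},{"tx":-1,"ty":2,"tz":154,"yaw":0,"grip":0.5}]'
python3 - <<'E'
from go import *
rel([.476,-.388,.0225],-1.5708)
cv2.imwrite("pics/top6.png",arm.get_image("top")); crop("pics/top6.png",420,200,530,300,6,"pics/c12.png")
E
```

```text
time_s: 12.0
tcp_pos: [0.4764, -0.3886, 0.0246]
orientation: [-3.128, -0.01, -1.567]
contact_force: [-0.7, -0.3, -0.1]
grip_width: 0.0317
t 12.0 tx,ty,tz [-0.7  0.4  2.1] yaw 0.003 now [ 0.4764 -0.3886  0.0246] [-3.1285 -0.0103 -1.5675] st [-117.2 -375.9] f [-0.7 -0.3 -0.1] w 0.0317
```

View pics/c12.png

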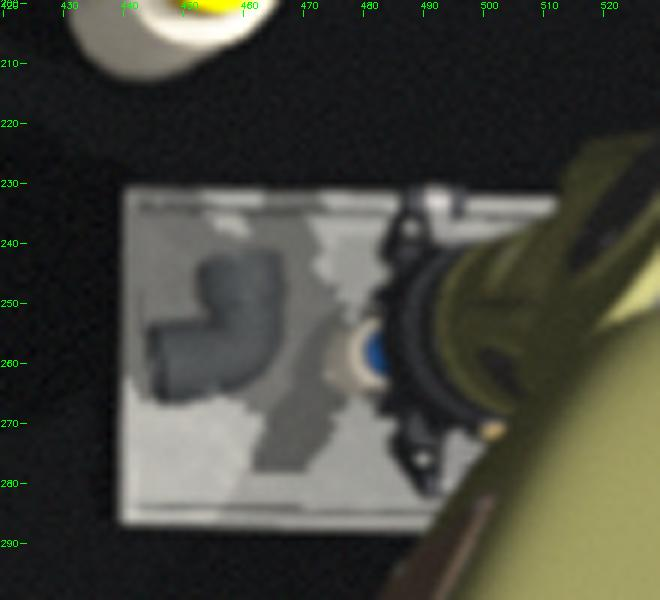

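```bash
python3 -m pendant '[{"tx":0,"ty":0,"tz":1,"yaw":0,"grip":0.5},{"tx":0,"ty":0,"tz":1.5,"yaw":0,"grip":0.5},{"tx":0,"ty":0,"tz":2,"yaw":0,"grip":0.5},{"tx":0,"ty":0,"tz":2,"yaw":0,"grip":0.5}]'
python3 -m pendant '[{"tx":0,"ty":0,"tz":1,"yaw":0,"grip":0.5},{"tx":0,"ty":0,"tz":1,"yaw":0,"grip":0.5},{"tx":0,"ty":0,"tz":1,"yaw":0,"grip":0.5}]'
```

```text
time_s: 12.45
tcp_pos: [0.4761, -0.3885, 0.0224]
orientation: [-3.129, -0.01, -1.568]
contact_force: [-1.5, -0.3, -0.0]
grip_width: 0.0319
time_s: 12.75
tcp_pos: [0.4762, -0.3889, 0.0222]
orientation: [-3.128, -0.011, -1.568]
contact_force: [-1.8, 0.3, 5.7]
grip_width: 0.0319
```

```bash
python3 -m pendant '[{"tx":0,"ty":0,"tz":-1,"yaw":0,"grip":0.2},{"tx":0,"ty":0,"tz":-1,"yaw":0,"grip":0.0},{"tx":0,"ty":0,"tz":-1,"yaw":0,"grip":-0.2},{"tx":0,"ty":0,"tz":-1,"yaw":0,"grip":-0.2},{"tx":0,"ty":0,"tz":-1,"yaw":0,"grip":-0.2},{"tx":0,"ty":0,"tz":-10,"yaw":0,"grip":-0.2},{"tx":0,"ty":0,"tz":-30,"yaw":0,"grip":-0.2},{"tx":0,"ty":0,"tz":-60,"yaw":0,"grip":-0.2}]'
python3 -m pendant '[{"tx":0,"ty":0,"tz":-50,"yaw":0,"grip":-0.2},{"tx":0,"ty":0,"tz":-100,"yaw":0,"grip":-0.2},{"tx":0,"ty":0,"tz":-100,"yaw":0,"grip":-0.2}]'
python3 - <<'E'
from go import *
cv2.imwrite("pics/top7.png",arm.get_image("top")); crop("pics/top7.png",420,200,530,300,6,"pics/c12.png")
rel(stw(-40,0,180),.1667+np.pi-2*np.pi)
print(arm.state()['qpos'])
E
```

```text
time_s: 13.55
tcp_pos: [0.474, -0.3869, 0.0806]
orientation: [-3.132, -0.007, -1.568]
contact_force: [0.5, -0.2, 0.0]
grip_width: 0.051
time_s: 13.85
tcp_pos: [0.4779, -0.3901, 0.1902]
orientation: [-3.117, -0.019, -1.568]
contact_force: [1.4, -0.5, -0.3]
grip_width: 0.0513
t 13.9 tx,ty,tz [-383.9  -14.5    0.7] yaw 1.407 now [ 0.4766 -0.389   0.1866] [-3.1212 -0.0163 -1.5684] st [-117.1 -376.3] f [ 0.   0.1 -0.8] w 0.051
[-6.84743654e-01  4.04775915e-01  1.30813935e-02  1.15298801e+00
  3.43701667e-04 -2.25810981e+00]
```

View pics/c12.png

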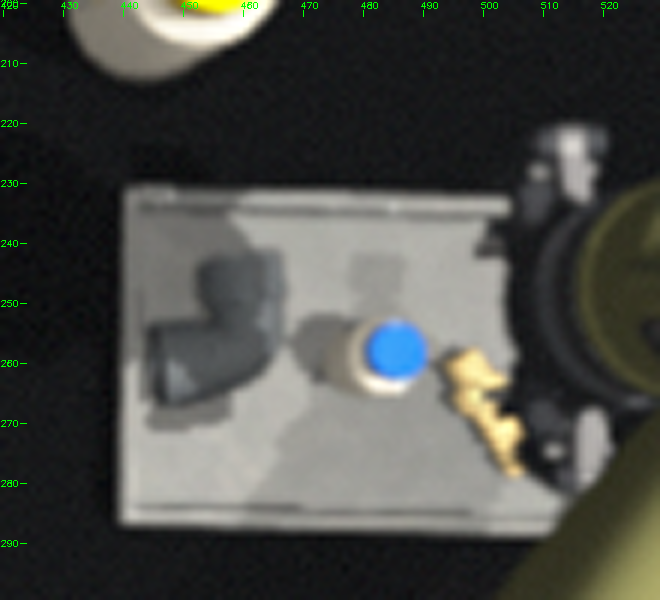

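```bash
python3 -m pendant '[{"tx":-382,"ty":-14.5,"tz":0,"yaw":1.407,"grip":0.2},{"tx":-382,"ty":-14.5,"tz":0,"yaw":1.407,"grip":0.2},{"tx":-382,"ty":-14.5,"tz":0,"yaw":1.407,"grip":0.2},{"tx":-382,"ty":-14.5,"tz":0,"yaw":1.407,"grip":0.2},{"tx":-382,"ty":-14.5,"tz":0,"yaw":1.407,"grip":0.2},{"tx":-382,"ty":-14.5,"tz":0,"yaw":1.407,"grip":0.2},{"tx":-382,"ty":-14.5,"tz":0,"yaw":1.407,"grip":0.2},{"tx":-382,"ty":-14.5,"tz":0,"yaw":1.407,"grip":0.2}]'
python3 -m pendant '[{"tx":0,"ty":0,"tz":0,"yaw":0.2,"grip":0.2},{"tx":0,"ty":0,"tz":0,"yaw":0.2,"grip":0.2}]'
python3 - <<'E'
from go import *
rel(stw(-40,-3,60),.1667-np.pi)
print(arm.state()['qpos'])
E
```

```text
time_s: 14.7
tcp_pos: [0.4864, -0.0167, 0.1768]
orientation: [-3.128, 0.005, -2.679]
contact_force: [0.9, -0.0, 0.5]
grip_width: 0.034
time_s: 14.9
tcp_pos: [0.4864, -0.0168, 0.1768]
orientation: [-3.129, 0.007, -2.873]
contact_force: [0.2, 0.2, -0.2]
grip_width: 0.0341
t 14.9 tx,ty,tz [ -5.5   8.7 116.7] yaw 0.102 now [ 0.4864 -0.0168  0.1768] [-3.1294  0.0075 -2.8734] st [-45.6 -10.9] f [ 0.2  0.2 -0.2] w 0.0341
[-0.02783386  0.20466542 -0.30415004  1.05124947 -0.00948743 -0.29604326]
```

```bash
python3 -m pendant '[{"tx":-5.5,"ty":8.7,"tz":40,"yaw":0.102,"grip":0.2},{"tx":-5.5,"ty":8.7,"tz":80,"yaw":0.102,"grip":0.2},{"tx":-5.5,"ty":8.7,"tz":115,"yaw":0.102,"grip":0.2},{"tx":-5.5,"ty":8.7,"tz":140,"yaw":0.102,"grip":0.2},{"tx":-5.5,"ty":8.7,"tz":150,"yaw":0.102,"grip":0.2},{"tx":-5.5,"ty":8.7,"tz":155,"yaw":0.102,"grip":0.2},{"tx":-5.5,"ty":8.7,"tz":155,"yaw":0.102,"grip":0.2}]'
python3 - <<'E'
from go import *
rel(stw(-5,-3,12),.1667-np.pi)
M=R.from_euler('xyz',arm.state()['orientation']).as_matrix(); print('tool z',M[:,2].round(4))
cv2.imwrite("pics/scene8.png",arm.get_image("scene")); crop("pics/scene8.png",290,190,400,300,6,"pics/c13.png")
E
```

```text
time_s: 15.6
tcp_pos: [0.4924, -0.0102, 0.0227]
orientation: [-3.13, 0.01, -2.975]
contact_force: [0.3, -0.3, -0.2]
grip_width: 0.0342
t 15.6 tx,ty,tz [-33.5   2.5  11. ] yaw -0.0 now [ 0.4924 -0.0102  0.0227] [-3.1299  0.0105 -2.9753] st [-38.6  -5.4] f [ 0.3 -0.3 -0.2] w 0.0342
tool z [ 0.0123 -0.0098 -0.9999]
```

View pics/c13.png

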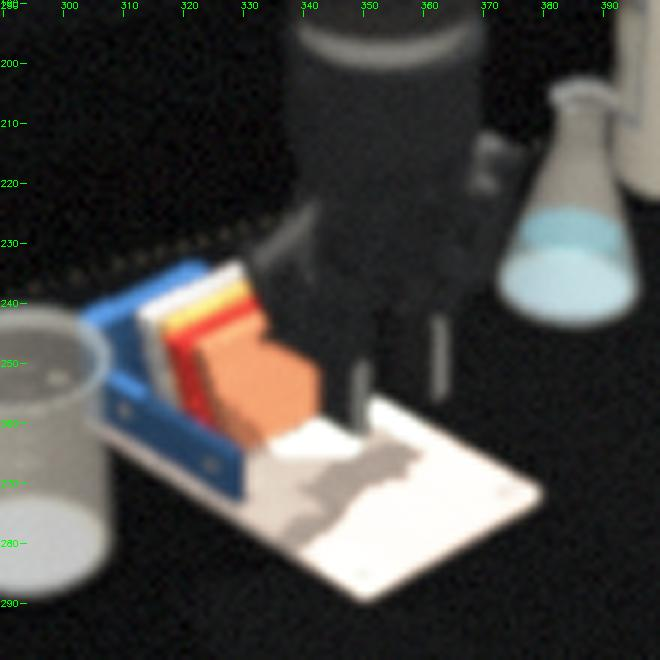

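```bash
python3 - <<'E'
from go import *
for z in (22.7,28,34): print(z,proj('scene',[stw(-38.6+dx,-5.4+s*17,z) for s in(1,-1) for dx in(-11,11)]).round(1).tolist())
E
```

```text
22.7 [[351.4, 270.7], [345.2, 267.0], [361.4, 265.3], [355.1, 261.7]]
28 [[351.4, 268.9], [345.1, 265.2], [361.4, 263.5], [355.1, 259.9]]
34 [[351.4, 266.8], [345.1, 263.1], [361.4, 261.4], [355.1, 257.9]]
```

```bash
python3 -m pendant '[{"tx":0,"ty":2.5,"tz":4,"yaw":0,"grip":0.2},{"tx":0,"ty":2.5,"tz":8,"yaw":0,"grip":0.2},{"tx":0,"ty":2.5,"tz":8,"yaw":0,"grip":0.2}]'
python3 - <<'E'
from go import *
rel(stw(-5,-3,12),.1667-np.pi)
cv2.imwrite("pics/scene9.png",arm.get_image("scene")); crop("pics/scene9.png",320,220,380,290,10,"pics/c13.png")
E
```

```text
time_s: 15.95
tcp_pos: [0.4921, -0.0077, 0.0147]
orientation: [-3.13, 0.011, -2.975]
contact_force: [1.1, -0.5, -0.4]
grip_width: 0.0342
t 15.95 tx,ty,tz [-33.4  -0.1   3.1] yaw -0.0 now [ 0.4921 -0.0077  0.0147] [-3.1297  0.011  -2.975 ] st [-38.5  -2.9] f [ 1.1 -0.5 -0.4] w 0.0342
```

View pics/c13.png

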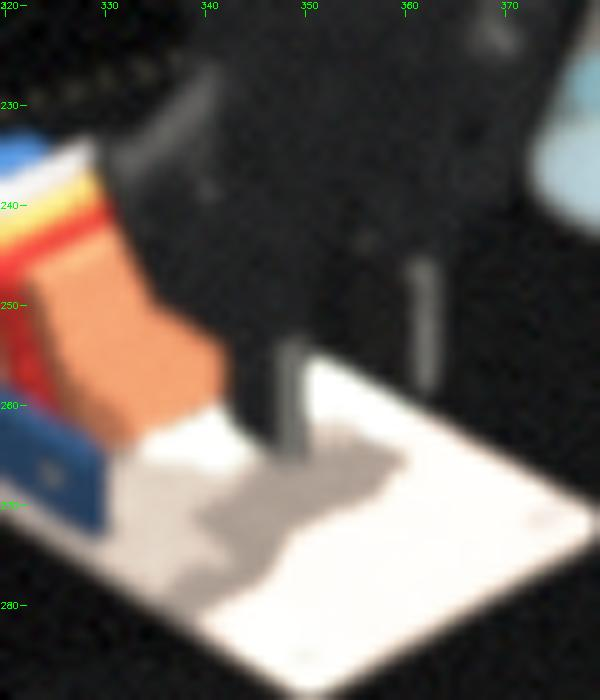

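```bash
python3 -m pendant '[{"tx":0,"ty":0,"tz":2,"yaw":0,"grip":0.2},{"tx":0,"ty":0,"tz":4,"yaw":0,"grip":0.2},{"tx":0,"ty":0,"tz":5,"yaw":0,"grip":0.2},{"tx":0,"ty":0,"tz":5,"yaw":0,"grip":0.2}]'
python3 - <<'E'
from go import *
rel(stw(-5,-3,12),.1667-np.pi)
cv2.imwrite("pics/scene10.png",arm.get_image("scene")); crop("pics/scene10.png",320,220,380,290,10,"pics/c13.png")
E
```

```text
time_s: 16.4
tcp_pos: [0.492, -0.0079, 0.0095]
orientation: [-3.13, 0.01, -2.975]
contact_force: [0.7, -1.0, 0.4]
grip_width: 0.0343
t 16.4 tx,ty,tz [-33.6   0.   -2.2] yaw -0.0 now [ 0.492  -0.0079  0.0095] [-3.1299  0.0104 -2.9753] st [-38.6  -3. ] f [ 0.7 -1.   0.4] w 0.0343
```

View pics/c13.png

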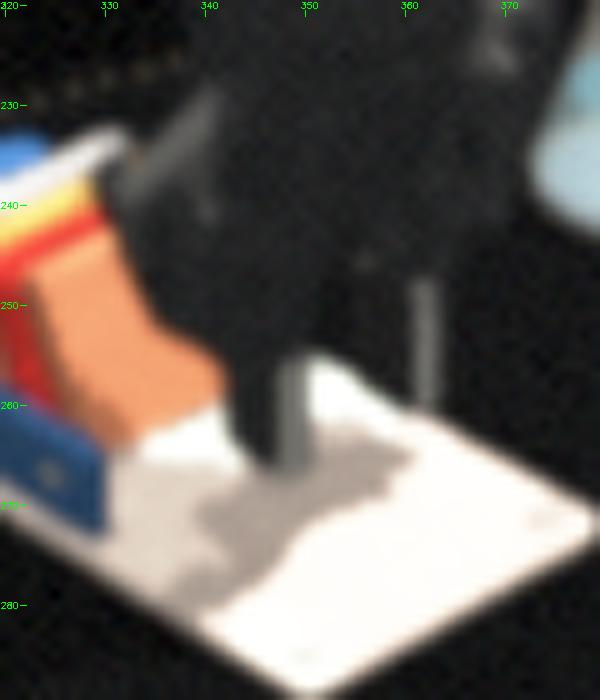

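```bash
python3 - <<'E'
from go import *
for z in(.009,.014,.02,.026):
  print(z,[wst(at('scene',p,z)[0]).round(1).tolist() for p in((349.5,267),(362,260.5))])
E
```

```text
0.009 [[-20.4, -10.0], [-21.1, -53.3]]
0.014 [[-25.7, -4.9], [-26.4, -47.9]]
0.02 [[-32.1, 1.2], [-32.8, -41.5]]
0.026 [[-38.5, 7.3], [-39.2, -35.0]]
```

```bash
python3 -m pendant '[{"tx":0,"ty":0,"tz":1,"yaw":0,"grip":0.2},{"tx":0,"ty":0,"tz":2,"yaw":0,"grip":0.2},{"tx":0,"ty":0,"tz":3,"yaw":0,"grip":0.2},{"tx":0,"ty":0,"tz":3,"yaw":0,"grip":0.2}]'
python3 -m pendant '[{"tx":0,"ty":0,"tz":1,"yaw":0,"grip":0.2},{"tx":0,"ty":0,"tz":2,"yaw":0,"grip":0.2},{"tx":0,"ty":0,"tz":2,"yaw":0,"grip":0.2}]'

```

```text
time_s: 16.85
tcp_pos: [0.4921, -0.0079, 0.0065]
orientation: [-3.13, 0.01, -2.975]
contact_force: [0.2, 0.9, 0.3]
grip_width: 0.0341
time_s: 17.15
tcp_pos: [0.4922, -0.0079, 0.0045]
orientation: [-3.13, 0.011, -2.975]
contact_force: [-0.5, 0.2, 0.2]
grip_width: 0.0339
```

```bash
python3 -m pendant '[{"tx":0,"ty":0,"tz":1,"yaw":0,"grip":0.2},{"tx":0,"ty":0,"tz":2,"yaw":0,"grip":0.2},{"tx":0,"ty":0,"tz":3,"yaw":0,"grip":0.2},{"tx":0,"ty":0,"tz":3,"yaw":0,"grip":0.2}]'
python3 - <<'E'
from go import *
rel(stw(-5,-3,12),.1667-np.pi)
cv2.imwrite("pics/scene11.png",arm.get_image("scene")); crop("pics/scene11.png",320,220,380,290,10,"pics/c13.png")
E
```

```text
time_s: 17.55
tcp_pos: [0.4921, -0.008, 0.0015]
orientation: [-3.13, 0.01, -2.975]
contact_force: [0.6, 0.3, 0.4]
grip_width: 0.0341
t 17.55 tx,ty,tz [-33.6   0.  -10.1] yaw -0.0 now [ 0.4921 -0.008   0.0015] [-3.1298  0.0105 -2.9752] st [-38.5  -3.1] f [0.6 0.3 0.4] w 0.0341
```

View pics/c13.png

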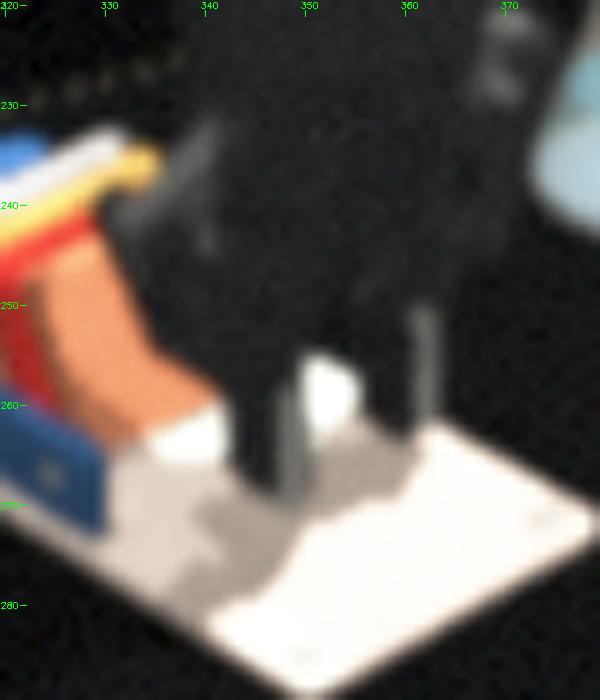

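```bash
python3 - <<'E'
from go import *
for z in(.009,.014,.02,.026):
  print(z,[wst(at('scene',p,z)[0]).round(1).tolist() for p in((347.5,270),(351,270.5),(360.5,262.5),(364,262))])
for z in (9,14,20): print(z,proj('scene',[stw(-49.5,y,z) for y in(28,14,-20,-34)]).round(1).tolist())
E
```

```text
0.009 [[-26.5, 2.7], [-34.1, -2.1], [-25.0, -44.1], [-29.5, -52.1]]
0.014 [[-31.8, 7.7], [-39.3, 3.0], [-30.3, -38.8], [-34.7, -46.7]]
0.02 [[-38.1, 13.7], [-45.5, 9.0], [-36.6, -32.4], [-41.0, -40.3]]
0.026 [[-44.5, 19.7], [-51.8, 15.0], [-43.0, -26.0], [-47.3, -33.8]]
9 [[346.5, 278.0], [350.6, 275.7], [360.6, 270.2], [364.6, 268.0]]
14 [[346.5, 276.3], [350.6, 274.0], [360.6, 268.6], [364.6, 266.4]]
20 [[346.4, 274.3], [350.6, 272.0], [360.6, 266.5], [364.6, 264.3]]
```

```bash
python3 -m pendant '[{"tx":0,"ty":0,"tz":1,"yaw":0,"grip":0.2},{"tx":0,"ty":0,"tz":2,"yaw":0,"grip":0.2},{"tx":0,"ty":0,"tz":3,"yaw":0,"grip":0.2},{"tx":0,"ty":0,"tz":3,"yaw":0,"grip":0.2}]'
python3 - <<'E'
from go import *
rel(stw(-5,-3,12),.1667-np.pi)
cv2.imwrite("pics/scene12.png",arm.get_image("scene")); crop("pics/scene12.png",320,220,380,290,10,"pics/c13.png")
E
```

```text
time_s: 18.0
tcp_pos: [0.4922, -0.008, -0.0015]
orientation: [-3.13, 0.011, -2.975]
contact_force: [-0.1, 0.5, -0.3]
grip_width: 0.0344
t 18.0 tx,ty,tz [-33.6  -0.  -13.1] yaw -0.0 now [ 0.4922 -0.008  -0.0015] [-3.1299  0.0105 -2.9752] st [-38.5  -3.1] f [-0.1  0.5 -0.3] w 0.0344
```

View pics/c13.png

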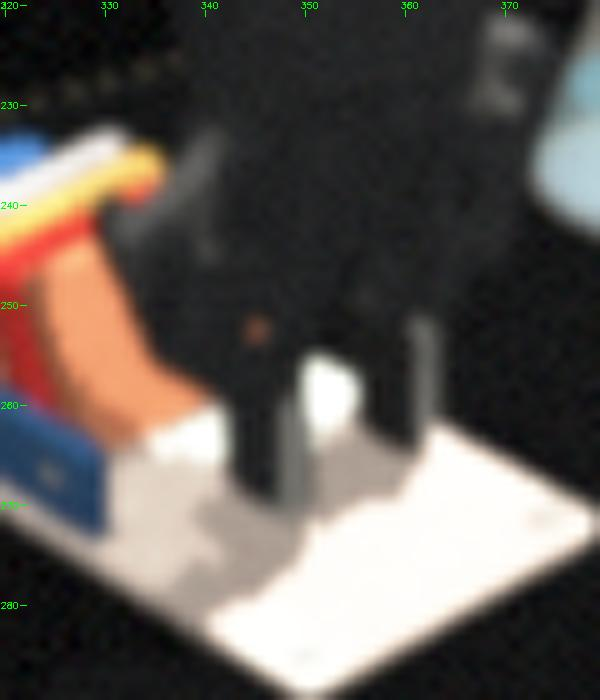

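```bash
python3 -m pendant '[{"tx":0,"ty":0,"tz":1,"yaw":0,"grip":0.2},{"tx":0,"ty":0,"tz":2,"yaw":0,"grip":0.2},{"tx":0,"ty":0,"tz":3,"yaw":0,"grip":0.2},{"tx":0,"ty":0,"tz":3,"yaw":0,"grip":0.2}]'
python3 -m pendant '[{"tx":0,"ty":0,"tz":1,"yaw":0,"grip":0.2},{"tx":0,"ty":0,"tz":2,"yaw":0,"grip":0.2},{"tx":0,"ty":0,"tz":2,"yaw":0,"grip":0.2}]'
python3 - <<'E'
from go import *
cv2.imwrite("pics/scene13.png",arm.get_image("scene")); crop("pics/scene13.png",320,220,380,290,10,"pics/c13.png")
E
```

```text
time_s: 18.45
tcp_pos: [0.4923, -0.008, -0.0045]
orientation: [-3.13, 0.011, -2.975]
contact_force: [-0.4, -0.1, -0.1]
grip_width: 0.0341
time_s: 18.75
tcp_pos: [0.4923, -0.008, -0.0065]
orientation: [-3.13, 0.011, -2.975]
contact_force: [-0.1, 0.7, -0.7]
grip_width: 0.0344
```

View pics/c13.png

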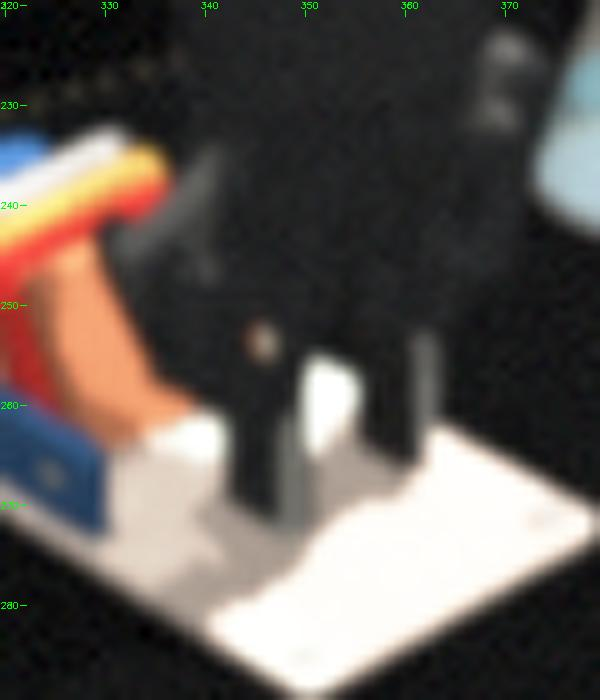

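```bash
python3 -m pendant '[{"tx":-10,"ty":0,"tz":-2.5,"yaw":0,"grip":0.2},{"tx":-20,"ty":0,"tz":-2.5,"yaw":0,"grip":0.2},{"tx":-30,"ty":0,"tz":-2.5,"yaw":0,"grip":0.2},{"tx":-40,"ty":0,"tz":-2.5,"yaw":0,"grip":0.2},{"tx":-40,"ty":0,"tz":-2.5,"yaw":0,"grip":0.2}]'
python3 - <<'E'
from go import *
rel(stw(24,-3,-4),.1667-np.pi)
cv2.imwrite("pics/scene14.png",arm.get_image("scene")); crop("pics/scene14.png",290,200,390,300,7,"pics/c13.png")
E
```

```text
time_s: 19.3
tcp_pos: [0.5346, -0.0011, -0.0031]
orientation: [-3.129, 0.013, -2.975]
contact_force: [0.2, 0.4, 0.2]
grip_width: 0.034
t 19.3 tx,ty,tz [-19.5   0.4   1.1] yaw 0.0 now [ 0.5346 -0.0011 -0.0031] [-3.1294  0.0135 -2.9748] st [ 4.5 -3.4] f [0.2 0.4 0.2] w 0.034
```

View pics/c13.png

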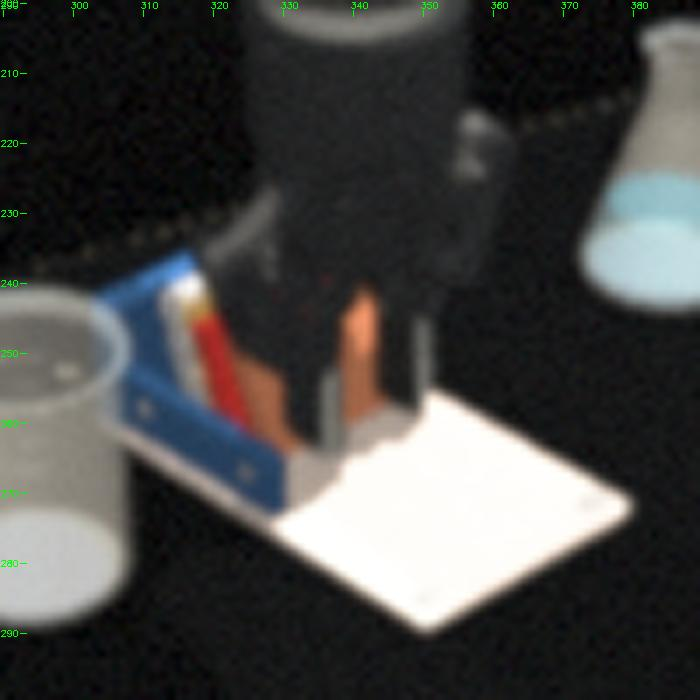

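```bash
python3 -m pendant '[{"tx":-2,"ty":0,"tz":0,"yaw":0,"grip":0.2},{"tx":-4,"ty":0,"tz":0,"yaw":0,"grip":0.2},{"tx":-6,"ty":0,"tz":0,"yaw":0,"grip":0.2},{"tx":-8,"ty":0,"tz":0,"yaw":0,"grip":0.2},{"tx":-8,"ty":0,"tz":0,"yaw":0,"grip":0.2}]'
python3 -m pendant '[{"tx":-2,"ty":0,"tz":0,"yaw":0,"grip":0.2},{"tx":-4,"ty":0,"tz":0,"yaw":0,"grip":0.2},{"tx":-5,"ty":0,"tz":0,"yaw":0,"grip":0.2},{"tx":-5,"ty":0,"tz":0,"yaw":0,"grip":0.2}]'
python3 - <<'E'
from go import *
rel(stw(24,-3,-4),.1667-np.pi)
cv2.imwrite("pics/scene15.png",arm.get_image("scene")); crop("pics/scene15.png",290,200,390,300,7,"pics/c13.png")
E
```

```text
time_s: 19.85
tcp_pos: [0.5395, -0.0001, -0.0034]
orientation: [-3.13, 0.01, -2.975]
contact_force: [-0.5, 0.1, 0.2]
grip_width: 0.0344
time_s: 20.25
tcp_pos: [0.5441, 0.0008, -0.0035]
orientation: [-3.13, 0.01, -2.975]
contact_force: [-2.5, -0.7, -0.9]
grip_width: 0.0344
t 20.25 tx,ty,tz [-9.9  0.1  0.6] yaw -0.0 now [ 0.5441  0.0008 -0.0035] [-3.1299  0.0096 -2.9752] st [14.1 -3.1] f [-2.5 -0.7 -0.9] w 0.0344
```

View pics/c13.png

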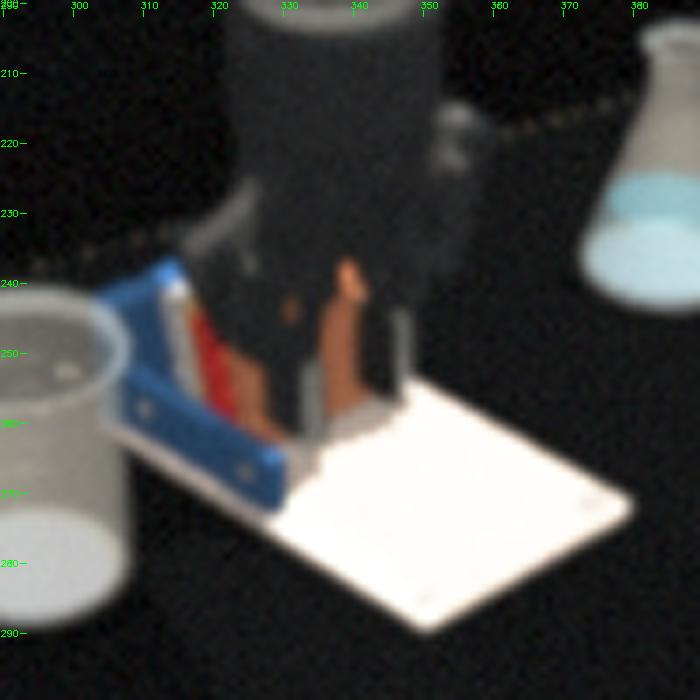

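```bash
python3 -m pendant '[{"tx":-1,"ty":0,"tz":0,"yaw":0,"grip":0.2},{"tx":-2,"ty":0,"tz":0,"yaw":0,"grip":0.2},{"tx":-3,"ty":0,"tz":0,"yaw":0,"grip":0.2},{"tx":-4,"ty":0,"tz":0,"yaw":0,"grip":0.2},{"tx":-4,"ty":0,"tz":0,"yaw":0,"grip":0.2}]'
python3 -m pendant '[{"tx":-1,"ty":0,"tz":0,"yaw":0,"grip":0.2},{"tx":-2,"ty":0,"tz":0,"yaw":0,"grip":0.2},{"tx":-3,"ty":0,"tz":0,"yaw":0,"grip":0.2},{"tx":-3,"ty":0,"tz":0,"yaw":0,"grip":0.2}]'
python3 - <<'E'
from go import *
rel(stw(24,-3,-4),.1667-np.pi)
snap(16); crop("pics/scene16.png",290,200,390,300,7,"pics/c13.png")
E
```

```text
time_s: 20.8
tcp_pos: [0.549, 0.0015, -0.0031]
orientation: [-3.13, 0.011, -2.975]
contact_force: [-1.9, 0.1, -0.4]
grip_width: 0.0342
time_s: 21.2
tcp_pos: [0.552, 0.002, -0.0031]
orientation: [-3.13, 0.011, -2.975]
contact_force: [-2.6, 0.1, -0.9]
grip_width: 0.0341
t 21.2 tx,ty,tz [-1.8  0.3  0.9] yaw -0.0 now [ 0.552   0.002  -0.0031] [-3.1297  0.0114 -2.9752] st [22.2 -3.3] f [-2.6  0.1 -0.9] w 0.0341
```

View pics/c13.png

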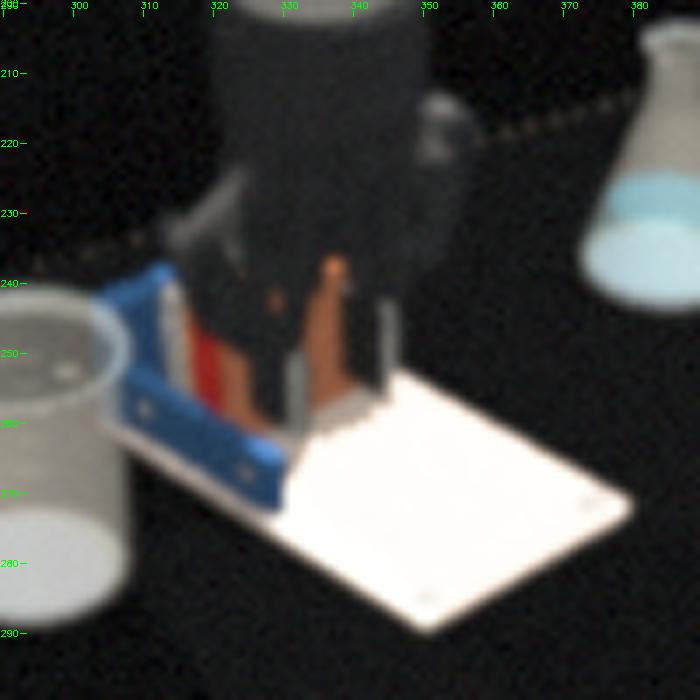

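Plates are nearly upright and the force is small. I'll keep pushing in small steps until it jumps.

```bash
python3 -m pendant '[{"tx":-1,"ty":0,"tz":0,"yaw":0,"grip":0.2},{"tx":-2,"ty":0,"tz":0,"yaw":0,"grip":0.2},{"tx":-2,"ty":0,"tz":0,"yaw":0,"grip":0.2}]'
python3 -m pendant '[{"tx":-1,"ty":0,"tz":0,"yaw":0,"grip":0.2},{"tx":-2,"ty":0,"tz":0,"yaw":0,"grip":0.2},{"tx":-2,"ty":0,"tz":0,"yaw":0,"grip":0.2}]'
python3 - <<'E'
from go import *
rel(stw(24,-3,-4),.1667-np.pi)
E
```

```text
time_s: 21.6
tcp_pos: [0.5538, 0.0023, -0.0031]
orientation: [-3.13, 0.011, -2.975]
contact_force: [-2.1, 0.1, -0.9]
grip_width: 0.0341
time_s: 21.9
tcp_pos: [0.5541, 0.0024, -0.0033]
orientation: [-3.13, 0.008, -2.975]
contact_force: [-4.0, -1.5, 1.0]
grip_width: 0.034
t 21.9 tx,ty,tz [0.4 0.2 0.7] yaw -0.0 now [ 0.5541  0.0024 -0.0033] [-3.1298  0.0084 -2.9753] st [24.3 -3.2] f [-4.  -1.5  1. ] w 0.034
```

```bash
python3 -m pendant '[{"tx":-1,"ty":0,"tz":0,"yaw":0,"grip":0.2},{"tx":-1.5,"ty":0,"tz":0,"yaw":0,"grip":0.2},{"tx":-1.5,"ty":0,"tz":0,"yaw":0,"grip":0.2},{"tx":-1.5,"ty":0,"tz":0,"yaw":0,"grip":0.2}]'
python3 - <<'E'
from go import *
rel(stw(24,-3,-4),.1667-np.pi)
snap(17); crop("pics/scene17.png",290,200,370,280,8,"pics/c13.png")
E
```

```text
time_s: 22.3
tcp_pos: [0.5541, 0.0025, -0.0035]
orientation: [-3.13, 0.006, -2.975]
contact_force: [-8.0, -1.6, 2.3]
grip_width: 0.034
t 22.3 tx,ty,tz [0.3 0.1 0.5] yaw -0.001 now [ 0.5541  0.0025 -0.0035] [-3.1299  0.0059 -2.9754] st [24.3 -3.1] f [-8.  -1.6  2.3] w 0.034
```

View pics/c13.png

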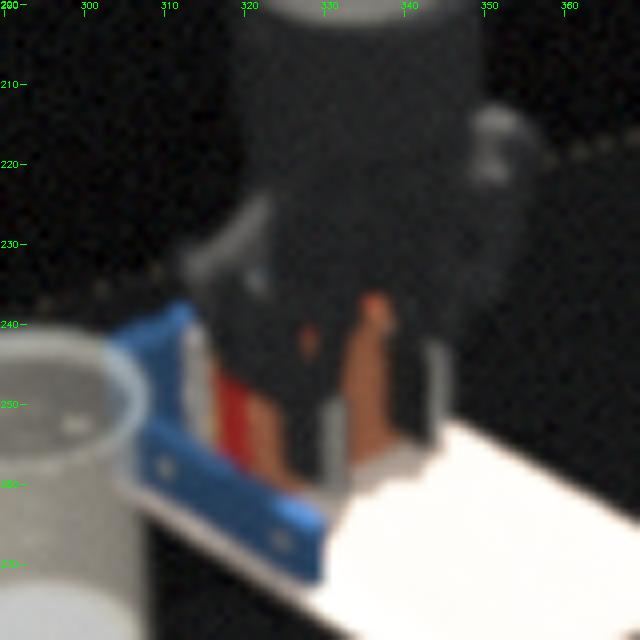

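```bash
python3 -m pendant '[{"tx":20,"ty":0,"tz":0,"yaw":0,"grip":0.2},{"tx":50,"ty":0,"tz":0,"yaw":0,"grip":0.2},{"tx":50,"ty":0,"tz":-50,"yaw":0,"grip":0.2},{"tx":50,"ty":0,"tz":-100,"yaw":0,"grip":0.5},{"tx":50,"ty":0,"tz":-140,"yaw":0,"grip":0.5},{"tx":50,"ty":0,"tz":-140,"yaw":0,"grip":0.5}]'
python3 - <<'E'
from go import *
rel(stw(55,-70,130),1.7375-2*np.pi)
snap(18); crop("pics/scene18.png",290,200,370,280,8,"pics/c13.png"); crop("pics/top18.png",300,190,380,290,6,"pics/c14.png")
print(arm.state()['qpos'])
E
```

```text
time_s: 23.0
tcp_pos: [0.5125, -0.0039, 0.1434]
orientation: [-3.128, 0.026, -2.975]
contact_force: [1.6, 0.9, 0.0]
grip_width: 0.0211
t 23.0 tx,ty,tz [-72.4 -67.3  16.2] yaw 1.571 now [ 0.5125 -0.0039  0.1434] [-3.1275  0.0265 -2.9751] st [-17.8  -2.5] f [1.6 0.9 0. ] w 0.0211
[-0.00131697  0.26099763 -0.33432288  0.95667765 -0.00956018 -0.16772127]
```

View pics/c13.png

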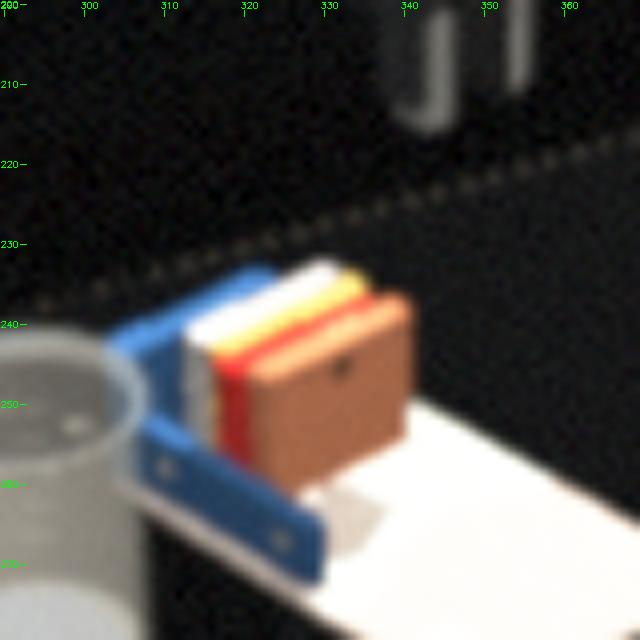

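View pics/c14.png

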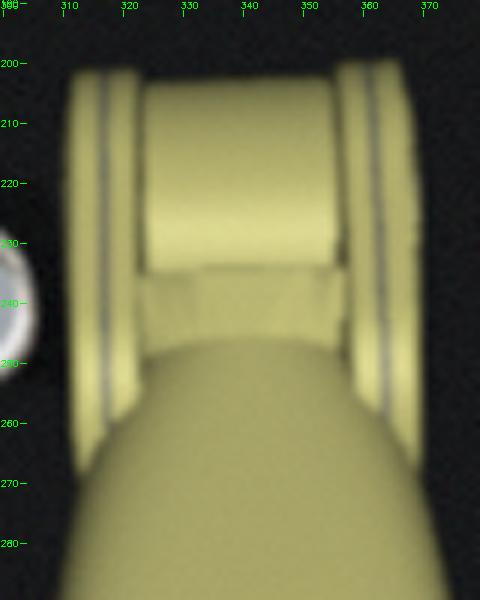

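```bash
python3 -m pendant '[{"tx":-72,"ty":-67,"tz":10,"yaw":1.571,"grip":0.7},{"tx":-72,"ty":-67,"tz":10,"yaw":1.571,"grip":0.7},{"tx":-72,"ty":-67,"tz":10,"yaw":1.571,"grip":0.7},{"tx":-72,"ty":-67,"tz":10,"yaw":1.571,"grip":0.7},{"tx":-72,"ty":-67,"tz":10,"yaw":1.571,"grip":0.7},{"tx":-72,"ty":-67,"tz":10,"yaw":1.571,"grip":0.7},{"tx":-72,"ty":-67,"tz":10,"yaw":1.571,"grip":0.7},{"tx":-72,"ty":-67,"tz":10,"yaw":1.571,"grip":0.7}]'
python3 - <<'E'
from go import *
rel(stw(55,-70,130),1.7375)
E
```

```text
time_s: 23.9
tcp_pos: [0.5874, -0.0582, 0.1257]
orientation: [3.138, 0.013, 2.102]
contact_force: [-0.0, -0.3, 0.1]
grip_width: 0.0129
t 23.9 tx,ty,tz [-4.3  6.8 -4.2] yaw 0.364 now [ 0.5874 -0.0582  0.1257] [3.1378 0.0131 2.1017] st [ 47.1 -68.4] f [-0.  -0.3  0.1] w 0.0129
```

```bash
python3 -m pendant '[{"tx":-4,"ty":7,"tz":20,"yaw":0.364,"grip":0.7},{"tx":-4,"ty":7,"tz":50,"yaw":0.364,"grip":0.7},{"tx":-4,"ty":7,"tz":80,"yaw":0.364,"grip":0.7},{"tx":-4,"ty":7,"tz":80,"yaw":0.364,"grip":0.7},{"tx":-4,"ty":7,"tz":80,"yaw":0.364,"grip":0.7}]'
python3 - <<'E'
from go import *
rel(stw(55,-65,10),1.7375)
cv2.imwrite("pics/scene19.png",arm.get_image("scene")); crop("pics/scene19.png",290,180,390,280,7,"pics/c13.png")
E
```

```text
time_s: 24.4
tcp_pos: [0.596, -0.0588, 0.0467]
orientation: [3.134, 0.011, 1.745]
contact_force: [-0.1, 0.8, -0.8]
grip_width: 0.013
t 24.4 tx,ty,tz [ 5.9 -0.7 36.6] yaw 0.008 now [ 0.596  -0.0588  0.0467] [3.1341 0.0109 1.7453] st [ 55.5 -70.5] f [-0.1  0.8 -0.8] w 0.013
```

View pics/c13.png

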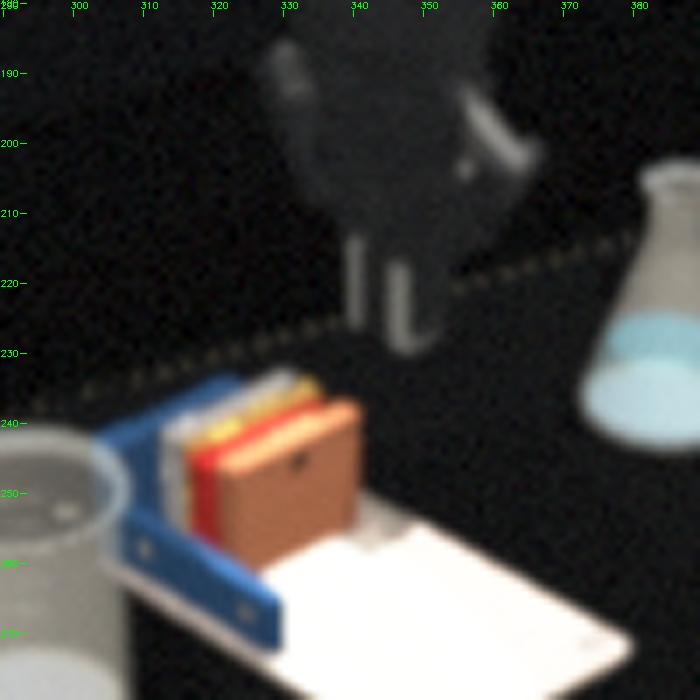

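```bash
python3 - <<'E'
from go import *
for z in(46,56,66,72): print(z,proj('scene',[stw(x,y,z) for x in(48,62) for y in(-59.5,-70.5)]).round(1).tolist())
E
```

```text
46 [[345.0, 237.2], [348.1, 235.7], [341.4, 235.2], [344.4, 233.7]]
56 [[345.0, 233.8], [348.1, 232.4], [341.3, 231.9], [344.4, 230.4]]
66 [[345.0, 230.5], [348.1, 229.0], [341.3, 228.6], [344.4, 227.1]]
72 [[345.0, 228.5], [348.1, 227.0], [341.3, 226.6], [344.4, 225.1]]
```

```bash
python3 -m pendant '[{"tx":4,"ty":-0.5,"tz":20,"yaw":0.008,"grip":0.7},{"tx":4,"ty":-0.5,"tz":38,"yaw":0.008,"grip":0.7},{"tx":4,"ty":-0.5,"tz":44,"yaw":0.008,"grip":0.7},{"tx":4,"ty":-0.5,"tz":44,"yaw":0.008,"grip":0.7},{"tx":4,"ty":-0.5,"tz":44,"yaw":0.008,"grip":0.7}]'
python3 - <<'E'
from go import *
rel(stw(55,-31,0),1.7375)
cv2.imwrite("pics/scene20.png",arm.get_image("scene")); crop("pics/scene20.png",290,180,390,280,7,"pics/c13.png")
E
```

```text
time_s: 24.95
tcp_pos: [0.5977, -0.0557, 0.0053]
orientation: [3.129, 0.012, 1.736]
contact_force: [-0.2, -0.6, 0.2]
grip_width: 0.0129
t 24.95 tx,ty,tz [36.7 -2.8  4.8] yaw -0.001 now [ 0.5977 -0.0557  0.0053] [3.1286 0.0124 1.736 ] st [ 57.7 -67.7] f [-0.2 -0.6  0.2] w 0.0129
```

View pics/c13.png

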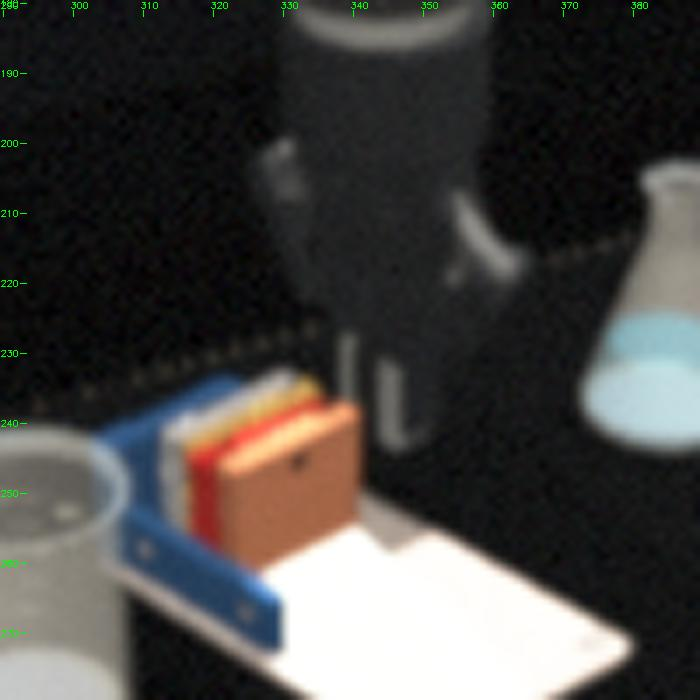

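```bash
python3 -m pendant '[{"tx":4,"ty":-2.8,"tz":4,"yaw":0,"grip":0.7},{"tx":8,"ty":-2.8,"tz":4,"yaw":0,"grip":0.7},{"tx":12,"ty":-2.8,"tz":4,"yaw":0,"grip":0.7},{"tx":14,"ty":-2.8,"tz":4,"yaw":0,"grip":0.7},{"tx":16,"ty":-2.8,"tz":4,"yaw":0,"grip":0.7},{"tx":18,"ty":-2.8,"tz":4,"yaw":0,"grip":0.7},{"tx":20,"ty":-2.8,"tz":4,"yaw":0,"grip":0.7},{"tx":20,"ty":-2.8,"tz":4,"yaw":0,"grip":0.7}]'
python3 - <<'E'
from go import *
rel(stw(55,-31,0),1.7375)
E
python3 -m pendant '[{"tx":2,"ty":0,"tz":0,"yaw":0,"grip":0.7},{"tx":4,"ty":0,"tz":0,"yaw":0,"grip":0.7},{"tx":6,"ty":0,"tz":0,"yaw":0,"grip":0.7},{"tx":6,"ty":0,"tz":0,"yaw":0,"grip":0.7}]'
python3 - <<'E'
from go import *
rel(stw(55,-31,0),1.7375)
cv2.imwrite("pics/scene21.png",arm.get_image("scene")); crop("pics/scene21.png",290,200,370,280,8,"pics/c13.png")
E
```

```text
time_s: 25.8
tcp_pos: [0.5905, -0.0361, -0.0003]
orientation: [3.131, 0.012, 1.736]
contact_force: [0.2, -0.9, 0.1]
grip_width: 0.0132
t 25.8 tx,ty,tz [16.1  1.1 -0.5] yaw -0.001 now [ 5.905e-01 -3.610e-02 -3.000e-04] [3.1308 0.0117 1.7362] st [ 53.8 -47.1] f [ 0.2 -0.9  0.1] w 0.0132
time_s: 26.2
tcp_pos: [0.5896, -0.0303, -0.0003]
orientation: [3.131, 0.012, 1.736]
contact_force: [0.2, -2.0, 0.2]
grip_width: 0.0132
t 26.2 tx,ty,tz [10.3  1.1 -0.4] yaw -0.001 now [ 5.896e-01 -3.030e-02 -3.000e-04] [3.1307 0.012  1.736 ] st [ 53.9 -41.3] f [ 0.2 -2.   0.2] w 0.0132
```

View pics/c13.png

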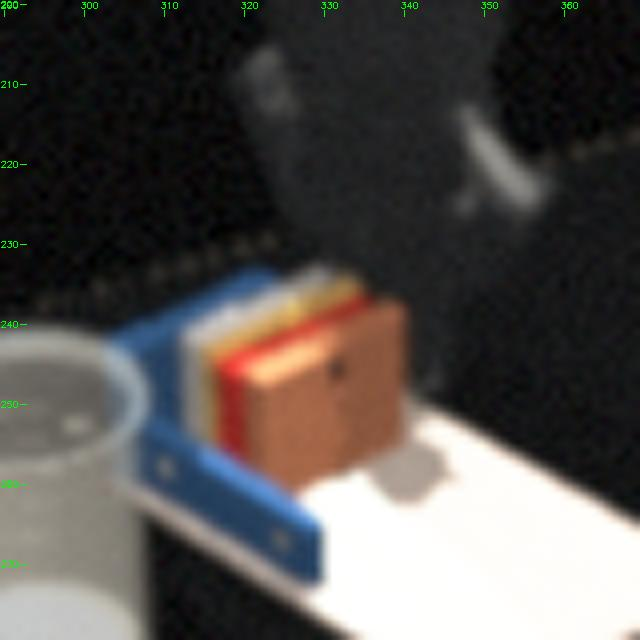

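```bash
python3 -m pendant '[{"tx":1.5,"ty":1,"tz":0,"yaw":0,"grip":0.7},{"tx":3,"ty":1,"tz":0,"yaw":0,"grip":0.7},{"tx":4.5,"ty":1,"tz":0,"yaw":0,"grip":0.7},{"tx":6,"ty":1,"tz":0,"yaw":0,"grip":0.7},{"tx":6,"ty":1,"tz":0,"yaw":0,"grip":0.7}]'
python3 -m pendant '[{"tx":1,"ty":0,"tz":0,"yaw":0,"grip":0.7},{"tx":2,"ty":0,"tz":0,"yaw":0,"grip":0.7},{"tx":3,"ty":0,"tz":0,"yaw":0,"grip":0.7},{"tx":3,"ty":0,"tz":0,"yaw":0,"grip":0.7}]'
python3 - <<'E'
from go import *
rel(stw(55,-31,0),1.7375)
cv2.imwrite("pics/scene22.png",arm.get_image("scene")); crop("pics/scene22.png",290,200,370,280,8,"pics/c13.png")
E
```

```text
time_s: 26.75
tcp_pos: [0.5896, -0.0241, -0.0003]
orientation: [3.131, 0.012, 1.736]
contact_force: [-0.1, -1.4, 0.6]
grip_width: 0.0126
time_s: 27.15
tcp_pos: [0.5891, -0.0212, -0.0004]
orientation: [3.131, 0.012, 1.736]
contact_force: [0.4, -1.6, 1.5]
grip_width: 0.0128
t 27.15 tx,ty,tz [ 1.2  0.1 -0.4] yaw -0.002 now [ 5.891e-01 -2.120e-02 -4.000e-04] [3.1307 0.0117 1.736 ] st [ 54.9 -32.3] f [ 0.4 -1.6  1.5] w 0.0128
```

View pics/c13.png

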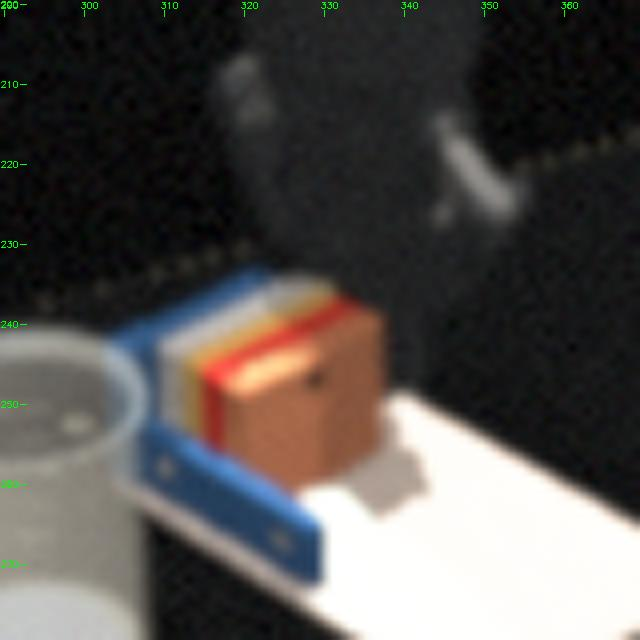

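```bash
python3 -m pendant '[{"tx":1,"ty":0,"tz":0,"yaw":0,"grip":0.7},{"tx":2,"ty":0,"tz":0,"yaw":0,"grip":0.7},{"tx":2,"ty":0,"tz":0,"yaw":0,"grip":0.7}]'
python3 -m pendant '[{"tx":1,"ty":0,"tz":0,"yaw":0,"grip":0.7},{"tx":2,"ty":0,"tz":0,"yaw":0,"grip":0.7},{"tx":2,"ty":0,"tz":0,"yaw":0,"grip":0.7}]'
python3 - <<'E'
from go import *
rel(stw(55,-31,0),1.7375)
E
```

```text
time_s: 27.5
tcp_pos: [0.5887, -0.0193, -0.0005]
orientation: [3.131, 0.012, 1.736]
contact_force: [0.5, -1.5, 1.3]
grip_width: 0.0125
time_s: 27.8
tcp_pos: [0.5887, -0.0194, -0.0003]
orientation: [3.131, 0.016, 1.735]
contact_force: [1.6, -7.4, 1.4]
grip_width: 0.0124
t 27.8 tx,ty,tz [-0.6  0.2 -0.3] yaw -0.003 now [ 5.887e-01 -1.940e-02 -3.000e-04] [3.1309 0.0159 1.7348] st [ 54.9 -30.4] f [ 1.6 -7.4  1.4] w 0.0124
```

```bash
python3 -m pendant '[{"tx":1,"ty":0,"tz":0,"yaw":0,"grip":0.7},{"tx":1,"ty":0,"tz":0,"yaw":0,"grip":0.7}]'
python3 -m pendant '[{"tx":-10,"ty":0,"tz":0,"yaw":0,"grip":0.7},{"tx":-40,"ty":0,"tz":0,"yaw":0,"grip":0.7},{"tx":-60,"ty":0,"tz":-30,"yaw":0,"grip":0.7},{"tx":-60,"ty":0,"tz":-80,"yaw":0,"grip":0.5},{"tx":-60,"ty":0,"tz":-120,"yaw":0,"grip":0.2},{"tx":-60,"ty":0,"tz":-120,"yaw":0,"grip":0.2}]'
python3 - <<'E'
from go import *
rel(stw(55,-31,0),1.7375)
snap(23); crop("pics/scene23.png",290,215,360,275,11,"pics/c13.png");crop("pics/top23.png",300,190,380,290,6,"pics/c14.png")
E
```

```text
time_s: 28.0
tcp_pos: [0.5888, -0.0193, -0.0002]
orientation: [3.131, 0.018, 1.734]
contact_force: [0.0, -11.2, 2.6]
grip_width: 0.0127
time_s: 28.6
tcp_pos: [0.6012, -0.0745, 0.1265]
orientation: [3.119, 0.013, 1.736]
contact_force: [0.8, -0.0, 0.6]
grip_width: 0.0338
t 28.6 tx,ty,tz [ 57.5  -6.  125.6] yaw -0.002 now [ 0.6012 -0.0745  0.1265] [3.1192 0.013  1.7357] st [ 58.  -86.9] f [ 0.8 -0.   0.6] w 0.0338
```

View pics/c13.png

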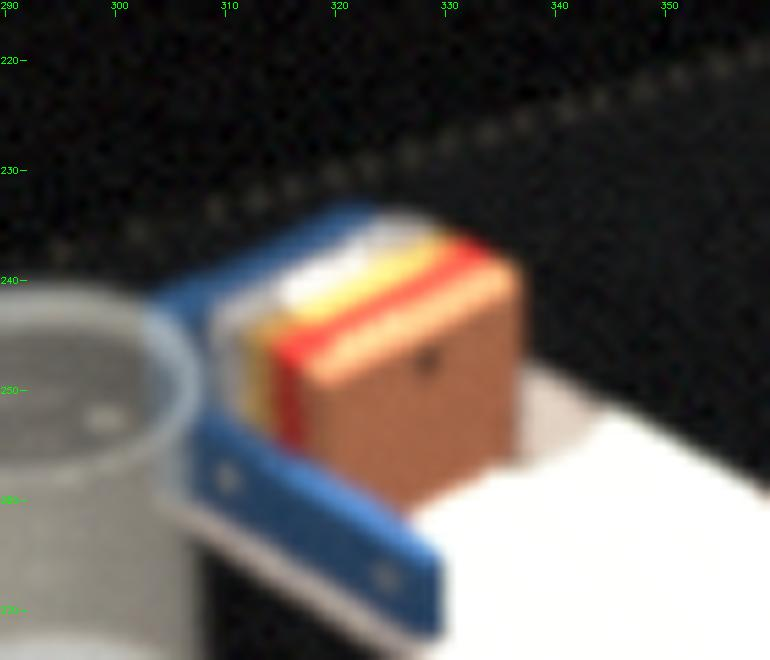

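View pics/c14.png

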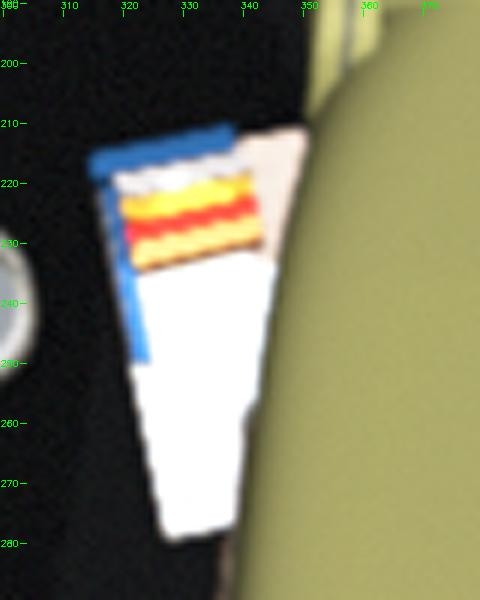

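```bash
python3 - <<'E'
from go import *
pts=[stw(x,y,58) for x in(35,45,55,65,75) for y in(40,-20)]
print(proj('scene',pts).round(1).tolist()); print(proj('top',pts).round(1).tolist())
print(wst([.4801,.3988])); 
# keeper fin target
k=np.array([.4805,.4000]); rel([k[0],k[1],.16],-.484+np.pi)
print(arm.state()['qpos'])
E
```

```text
[[319.2, 249.2], [337.2, 240.5], [316.6, 247.7], [334.5, 239.0], [314.0, 246.1], [331.9, 237.6], [311.4, 244.6], [329.3, 236.1], [308.8, 243.1], [326.7, 234.7]]
[[322.1, 233.3], [343.9, 229.0], [321.4, 229.7], [343.2, 225.4], [320.7, 226.1], [342.5, 221.8], [320.0, 222.5], [341.7, 218.2], [319.3, 218.9], [341.0, 214.6]]
[ 17.1097771  400.00599436]
t 28.7 tx,ty,tz [486.3 -36.8 -44.6] yaw -0.921 now [ 0.5975 -0.074   0.1212] [3.128  0.011  1.7361] st [ 54.4 -85.7] f [-0.5  0.2 -0.1] w 0.0341
[-0.11941142  0.42655934 -0.12792001  1.00015306 -0.00671837  1.2859562 ]
```

```bash
python3 - <<'E'
from fit import *
print('wash',at('top',[(246,206),(236,194),(210,197)],.0),at('top',[(246,206),(236,194),(210,197)],.2))
k=fit(None,[((-12.5,25,30),(185.3,266.2)),((12.5,25,30),(190.3,258.3)),((12.5,-25,30),(205.8,265.3)),((-12.5,-25,30),(201.2,274.5))],
[((-12.5,25,30),(178.2,333.5)),((-12.5,-25,30),(206,332.3)),((0,0,65),(188.6,315.9)),((12.5,25,30),(180.2,325.6)),((12.5,-25,30),(204.6,324.5))],[.48,.4,-.48],'keeper')
from go import rel
rel([.45,0.0,.2],2.65)
E
```

```text
wash [[0.64951735 0.26303334 0.        ]
 [0.68522494 0.29139019 0.        ]
 [0.67934676 0.36665844 0.        ]] [[0.61396932 0.22652227 0.2       ]
 [0.64472119 0.25094358 0.2       ]
 [0.63965882 0.31576563 0.2       ]]
keeper [ 0.4801  0.4    -0.4637] deg -26.57
 res [[0.8, 0.4], [-0.3, 0.2], [0.1, 0.8], [0.8, -0.3], [0.3, 0.5], [-2.5, -0.4], [0.4, -0.3], [0.3, 0.2], [0.4, -0.7]]
t 28.7 tx,ty,tz [  96.4 -132.2  -81.7] yaw -0.914 now [ 0.5975 -0.074   0.1212] [3.128  0.011  1.7361] st [ 54.4 -85.7] f [-0.5  0.2 -0.1] w 0.0341
```

```bash
python3 -m pendant '[{"tx":0,"ty":-30,"tz":-60,"yaw":-0.93,"grip":0.2},{"tx":96,"ty":-132,"tz":-80,"yaw":-0.93,"grip":0.2},{"tx":96,"ty":-132,"tz":-80,"yaw":-0.93,"grip":0.2},{"tx":96,"ty":-132,"tz":-80,"yaw":-0.93,"grip":0.2},{"tx":96,"ty":-132,"tz":-80,"yaw":-0.93,"grip":0.2},{"tx":96,"ty":-132,"tz":-80,"yaw":-0.93,"grip":0.2},{"tx":96,"ty":-132,"tz":-80,"yaw":-0.93,"grip":0.2}]'
python3 - <<'E'
from go import *
rel([.480,.400,.16],2.67); print(arm.state()['qpos'])
E
```

```text
time_s: 29.4
tcp_pos: [0.448, 0.0, 0.1961]
orientation: [-3.138, 0.012, 2.668]
contact_force: [0.0, -0.2, -0.4]
grip_width: 0.0342
t 29.4 tx,ty,tz [154.3 370.7  32.8] yaw -0.002 now [0.448  0.     0.1961] [-3.1379  0.0125  2.6682] st [-80.7  12.1] f [ 0.  -0.2 -0.4] w 0.0342
[ 0.0069678   0.12893646 -0.34679434  1.08568372 -0.00902986  0.48029923]
```

```bash
python3 -m pendant '[{"tx":154,"ty":370,"tz":10,"yaw":0,"grip":0.2},{"tx":154,"ty":370,"tz":10,"yaw":0,"grip":0.2},{"tx":154,"ty":370,"tz":10,"yaw":0,"grip":0.2},{"tx":154,"ty":370,"tz":10,"yaw":0,"grip":0.2},{"tx":154,"ty":370,"tz":10,"yaw":0,"grip":0.2},{"tx":154,"ty":370,"tz":10,"yaw":0,"grip":0.2},{"tx":154,"ty":370,"tz":10,"yaw":0,"grip":0.2},{"tx":154,"ty":370,"tz":10,"yaw":0,"grip":0.2}]'
python3 - <<'E'
from go import *
rel([.480,.400,.1],2.67); print(arm.state()['qpos'])
E
```

```text
time_s: 30.2
tcp_pos: [0.4815, 0.3996, 0.182]
orientation: [-3.136, 0.014, 2.664]
contact_force: [1.9, -0.0, -0.1]
grip_width: 0.0341
t 30.2 tx,ty,tz [ 2.7  0.2 82. ] yaw -0.006 now [0.4815 0.3996 0.182 ] [-3.136   0.0141  2.6637] st [ 18.6 400.5] f [ 1.9 -0.  -0.1] w 0.0341
[ 0.70095485  0.44586092  0.06755561  1.19228877 -0.01514535  1.17888592]
```

```bash
python3 -m pendant '[{"tx":1.5,"ty":0,"tz":40,"yaw":-0.006,"grip":0.2},{"tx":1.5,"ty":0,"tz":80,"yaw":-0.006,"grip":0.2},{"tx":1.5,"ty":0,"tz":105,"yaw":-0.006,"grip":0.2},{"tx":1.5,"ty":0,"tz":110,"yaw":-0.006,"grip":0.2},{"tx":1.5,"ty":0,"tz":110,"yaw":-0.006,"grip":0.2},{"tx":1.5,"ty":0,"tz":110,"yaw":-0.006,"grip":0.2}]'
python3 - <<'E'
from go import *
rel([.480,.400,.02],2.67)
snap(24); crop("pics/scene24.png",140,240,240,350,7,"pics/c13.png");crop("pics/top24.png",160,210,250,310,6,"pics/c14.png")
E
```

```text
time_s: 30.8
tcp_pos: [0.4831, 0.3979, 0.0751]
orientation: [-3.14, 0.016, 2.671]
contact_force: [0.8, -0.3, -0.2]
grip_width: 0.0343
t 30.8 tx,ty,tz [ 4.6  0.5 55. ] yaw 0.001 now [0.4831 0.3979 0.0751] [-3.1401  0.0161  2.6709] st [ 20.  398.7] f [ 0.8 -0.3 -0.2] w 0.0343
```

View pics/c13.png

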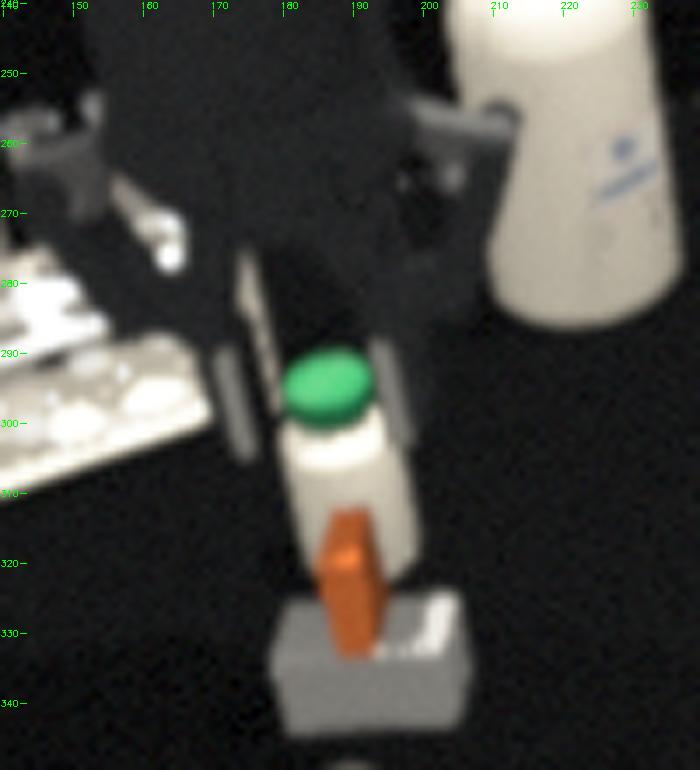

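View pics/c14.png

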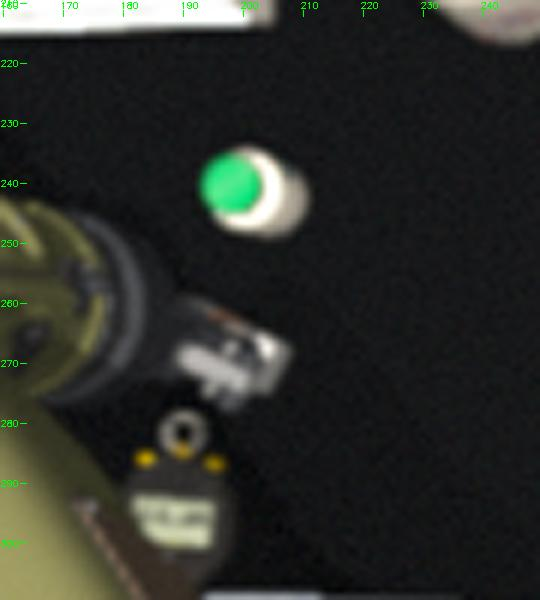

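```bash
python3 - <<'E'
from go import *
y=2.67;tx=np.array([np.cos(y),np.sin(y)]);ty=np.array([np.sin(y),-np.cos(y)])
c=np.array([.4831,.3979])
for z in(.085,.095,.1,.11):
  print(z,[proj('scene',[[*(c+a*tx+b*ty),z]])[0].round(1).tolist() for a in(.011,-.011) for b in(.017,-.017)])
print(proj('scene',[[.480,.4,.065],[.480,.4,.1]]))
E
```

```text
0.085 [[178.3, 310.8], [195.7, 309.5], [180.2, 303.8], [197.3, 302.6]]
0.095 [[177.3, 306.8], [194.9, 305.5], [179.3, 299.9], [196.5, 298.7]]
0.1 [[176.9, 304.8], [194.5, 303.5], [178.8, 297.9], [196.0, 296.7]]
0.11 [[175.9, 300.7], [193.6, 299.5], [177.9, 293.9], [195.2, 292.7]]
[[189.03465952 315.61022083]
 [186.03363239 301.85908773]]
```

```bash
python3 -m pendant '[{"tx":4.5,"ty":0.5,"tz":10,"yaw":0,"grip":0.2},{"tx":4.5,"ty":0.5,"tz":30,"yaw":0,"grip":0.2},{"tx":4.5,"ty":0.5,"tz":45,"yaw":0,"grip":0.2},{"tx":4.5,"ty":0.5,"tz":52,"yaw":0,"grip":0.2},{"tx":4.5,"ty":0.5,"tz":52,"yaw":0,"grip":0.2}]'
python3 - <<'E'
from go import *
rel([.480,.400,.018],2.67)
cv2.imwrite("pics/scene25.png",arm.get_image("scene")); crop("pics/scene25.png",150,270,230,350,8,"pics/c13.png")
E
```

```text
time_s: 31.4
tcp_pos: [0.4783, 0.3989, 0.0211]
orientation: [-3.137, 0.015, 2.672]
contact_force: [-0.2, -0.2, -0.5]
grip_width: 0.0339
t 31.4 tx,ty,tz [-1.   1.8  3.1] yaw 0.002 now [0.4783 0.3989 0.0211] [-3.1368  0.0148  2.6719] st [ 15.3 400.4] f [-0.2 -0.2 -0.5] w 0.0339
```

View pics/c13.png

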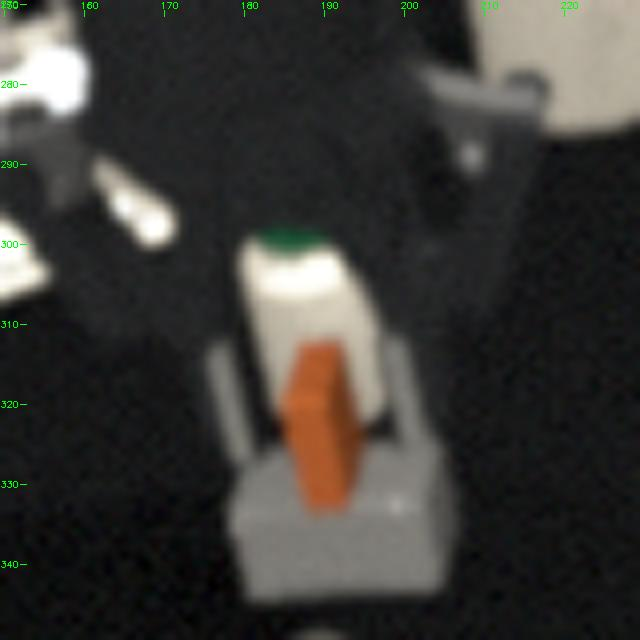

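```bash
python3 -m pendant '[{"tx":-1,"ty":1,"tz":2,"yaw":0,"grip":0.2},{"tx":-1,"ty":1,"tz":2,"yaw":0,"grip":0.9},{"tx":-1,"ty":1,"tz":2,"yaw":0,"grip":0.9},{"tx":-1,"ty":1,"tz":2,"yaw":0,"grip":0.9},{"tx":-1,"ty":1,"tz":2,"yaw":0,"grip":0.9},{"tx":-1,"ty":1,"tz":2,"yaw":0,"grip":0.9}]' 60
python3 - <<'E'
from go import *
rel([.480,.400,.018],2.67)
cv2.imwrite("pics/scene26.png",arm.get_image("scene")); crop("pics/scene26.png",150,270,230,350,8,"pics/c13.png")
E
```

```text
time_s: 32.05
tcp_pos: [0.4812, 0.4003, 0.0208]
orientation: [-3.14, 0.016, 2.672]
contact_force: [-0.2, 0.6, 5.8]
grip_width: 0.0111
t 32.05 tx,ty,tz [ 1.  -0.8  2.8] yaw 0.002 now [0.4812 0.4003 0.0208] [-3.1401  0.0165  2.6718] st [ 18.4 401.3] f [-0.2  0.6  5.8] w 0.0111
```

View pics/c13.png

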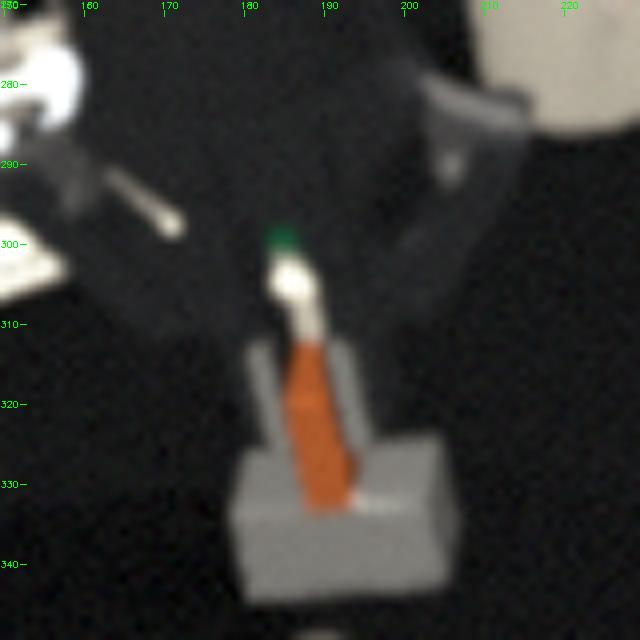

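```bash
python3 -m pendant '[{"tx":0,"ty":0,"tz":-10,"yaw":0,"grip":0.9},{"tx":0,"ty":0,"tz":-50,"yaw":0,"grip":0.9},{"tx":0,"ty":0,"tz":-100,"yaw":0,"grip":0.9},{"tx":0,"ty":0,"tz":-150,"yaw":0,"grip":0.9},{"tx":0,"ty":0,"tz":-150,"yaw":0,"grip":0.9},{"tx":0,"ty":0,"tz":-150,"yaw":0,"grip":0.9}]'
python3 - <<'E'
from go import *
rel(stw(-5,0,170),.1667+np.pi)
cv2.imwrite("pics/scene27.png",arm.get_image("scene")); crop("pics/scene27.png",120,180,240,350,4,"pics/c13.png")
E
```

```text
time_s: 32.7
tcp_pos: [0.4788, 0.4015, 0.171]
orientation: [-3.14, 0.016, 2.672]
contact_force: [-0.6, -0.3, -4.0]
grip_width: 0.0108
t 32.7 tx,ty,tz [-222.2 -336.7    5.2] yaw -0.636 now [0.4788 0.4015 0.171 ] [-3.14    0.0163  2.672 ] st [ 16.3 402.9] f [-0.6 -0.3 -4. ] w 0.0108
```

View pics/c13.png

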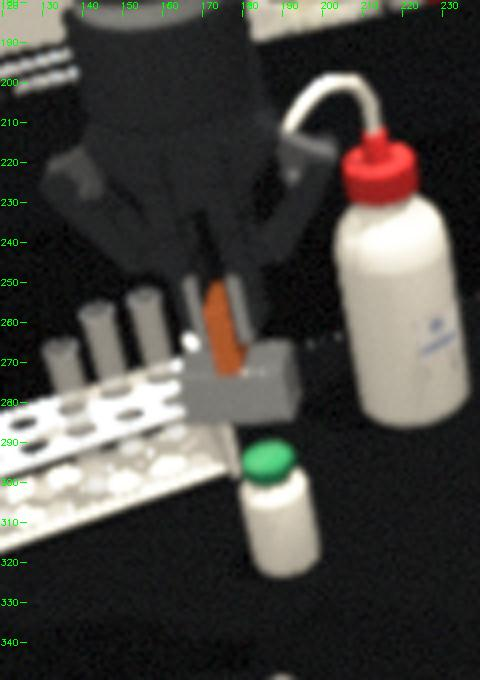

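```bash
python3 -m pendant '[{"tx":-222,"ty":-336.5,"tz":0,"yaw":-0.636,"grip":0.9},{"tx":-222,"ty":-336.5,"tz":0,"yaw":-0.636,"grip":0.9},{"tx":-222,"ty":-336.5,"tz":0,"yaw":-0.636,"grip":0.9},{"tx":-222,"ty":-336.5,"tz":0,"yaw":-0.636,"grip":0.9},{"tx":-222,"ty":-336.5,"tz":0,"yaw":-0.636,"grip":0.9},{"tx":-222,"ty":-336.5,"tz":0,"yaw":-0.636,"grip":0.9},{"tx":-222,"ty":-336.5,"tz":0,"yaw":-0.636,"grip":0.9},{"tx":-222,"ty":-336.5,"tz":0,"yaw":-0.636,"grip":0.9}]'
python3 - <<'E'
from go import *
rel(stw(-5,0,100),.1667-np.pi)
E
```

```text
time_s: 33.55
tcp_pos: [0.5205, 0.0089, 0.1716]
orientation: [-3.131, 0.005, -2.975]
contact_force: [1.4, 0.4, -3.0]
grip_width: 0.0111
t 33.55 tx,ty,tz [-2.4 -8.1 71.7] yaw -0.0 now [0.5205 0.0089 0.1716] [-3.1307  0.0049 -2.975 ] st [-7.7  8.9] f [ 1.4  0.4 -3. ] w 0.0111
```

```bash
python3 -m pendant '[{"tx":0,"ty":-8,"tz":20,"yaw":0,"grip":0.9},{"tx":0,"ty":-8,"tz":60,"yaw":0,"grip":0.9},{"tx":0,"ty":-8,"tz":95,"yaw":0,"grip":0.9},{"tx":0,"ty":-8,"tz":120,"yaw":0,"grip":0.9},{"tx":0,"ty":-8,"tz":128,"yaw":0,"grip":0.9},{"tx":0,"ty":-8,"tz":128,"yaw":0,"grip":0.9},{"tx":0,"ty":-8,"tz":128,"yaw":0,"grip":0.9}]'
python3 - <<'E'
from go import *
rel(stw(-5,0,29),.1667-np.pi)
snap(28); crop("pics/scene28.png",290,200,390,300,7,"pics/c13.png")
E
```

```text
time_s: 34.25
tcp_pos: [0.5262, 0.0019, 0.0467]
orientation: [-3.13, 0.011, -2.975]
contact_force: [-0.1, -0.2, -2.1]
grip_width: 0.0107
t 34.25 tx,ty,tz [ 1.9 -0.8 17.7] yaw -0.0 now [0.5262 0.0019 0.0467] [-3.1298  0.0106 -2.9751] st [-3.3  1. ] f [-0.1 -0.2 -2.1] w 0.0107
```

View pics/c13.png

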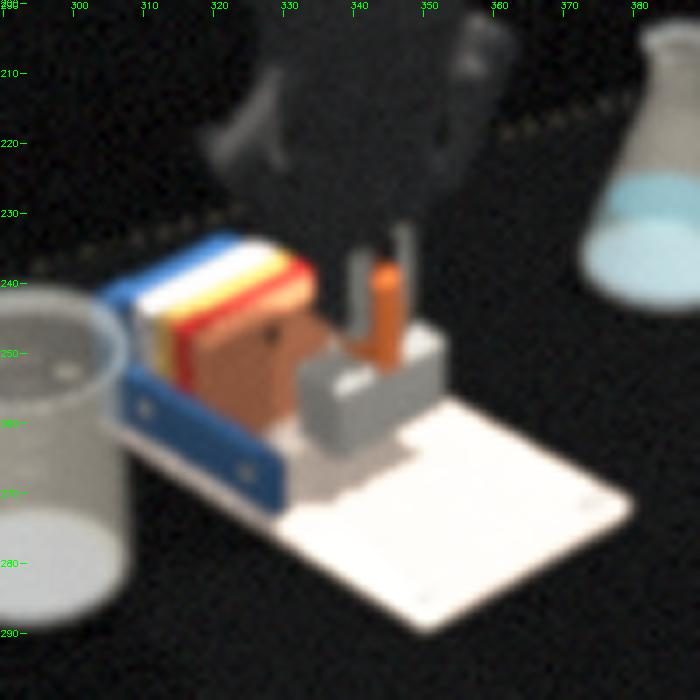

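```bash
python3 -m pendant '[{"tx":0,"ty":0,"tz":8,"yaw":0,"grip":0.9},{"tx":0,"ty":0,"tz":14,"yaw":0,"grip":0.9},{"tx":0,"ty":0,"tz":16,"yaw":0,"grip":0.9},{"tx":0,"ty":0,"tz":16,"yaw":0,"grip":0.9}]'
python3 -m pendant '[{"tx":0,"ty":0,"tz":0.7,"yaw":0,"grip":0.9},{"tx":0,"ty":0,"tz":1.4,"yaw":0,"grip":0.9},{"tx":0,"ty":0,"tz":1.4,"yaw":0,"grip":0.9}]'
python3 - <<'E'
from go import *
rel(stw(22.5,0,29),.1667-np.pi)
E
```

```text
time_s: 34.75
tcp_pos: [0.5257, 0.0016, 0.03]
orientation: [-3.13, 0.01, -2.975]
contact_force: [-0.2, 0.7, -1.7]
grip_width: 0.0108
time_s: 35.05
tcp_pos: [0.5264, 0.0016, 0.0292]
orientation: [-3.13, 0.011, -2.975]
contact_force: [0.5, 0.1, -3.5]
grip_width: 0.0106
t 35.05 tx,ty,tz [-25.6  -0.6   0.5] yaw -0.0 now [0.5264 0.0016 0.0292] [-3.1297  0.011  -2.9753] st [-3.1  0.6] f [ 0.5  0.1 -3.5] w 0.0106
```

```bash
python3 -m pendant '[{"tx":0,"ty":0,"tz":0.7,"yaw":0,"grip":0.9},{"tx":0,"ty":0,"tz":0.7,"yaw":0,"grip":0.9}]'
python3 -m pendant '[{"tx":0,"ty":0,"tz":0.5,"yaw":0,"grip":0.9},{"tx":0,"ty":0,"tz":0.5,"yaw":0,"grip":0.9}]'
```

```text
time_s: 35.25
tcp_pos: [0.5265, 0.0015, 0.029]
orientation: [-3.13, 0.011, -2.975]
contact_force: [-1.2, 0.0, 3.0]
grip_width: 0.0113
time_s: 35.45
tcp_pos: [0.5266, 0.0015, 0.029]
orientation: [-3.129, 0.012, -2.975]
contact_force: [-2.1, -2.1, 6.7]
grip_width: 0.0109
```

Now touching the floor (z 0.029, as predicted). I'll ease up 1.2 mm and slide forward.

```bash
python3 -m pendant '[{"tx":-3,"ty":-0.5,"tz":-1.2,"yaw":0,"grip":0.9},{"tx":-8,"ty":-0.5,"tz":-1.2,"yaw":0,"grip":0.9},{"tx":-14,"ty":-0.5,"tz":-1.2,"yaw":0,"grip":0.9},{"tx":-19,"ty":-0.5,"tz":-1.2,"yaw":0,"grip":0.9},{"tx":-21,"ty":-0.5,"tz":-1.2,"yaw":0,"grip":0.9},{"tx":-21,"ty":-0.5,"tz":-1.2,"yaw":0,"grip":0.9}]'
python3 - <<'E'
from go import *
rel(stw(22.5,0,29),.1667-np.pi)
snap(29); crop("pics/scene29.png",290,215,360,285,9,"pics/c13.png")
E
```

```text
time_s: 36.05
tcp_pos: [0.5477, 0.0047, 0.0291]
orientation: [-3.13, 0.011, -2.975]
contact_force: [-0.1, 0.2, -2.3]
grip_width: 0.011
t 36.05 tx,ty,tz [-4.1 -0.2  0.2] yaw -0.0 now [0.5477 0.0047 0.0291] [-3.1298  0.0111 -2.975 ] st [18.4  0.2] f [-0.1  0.2 -2.3] w 0.011
```

View pics/c13.png

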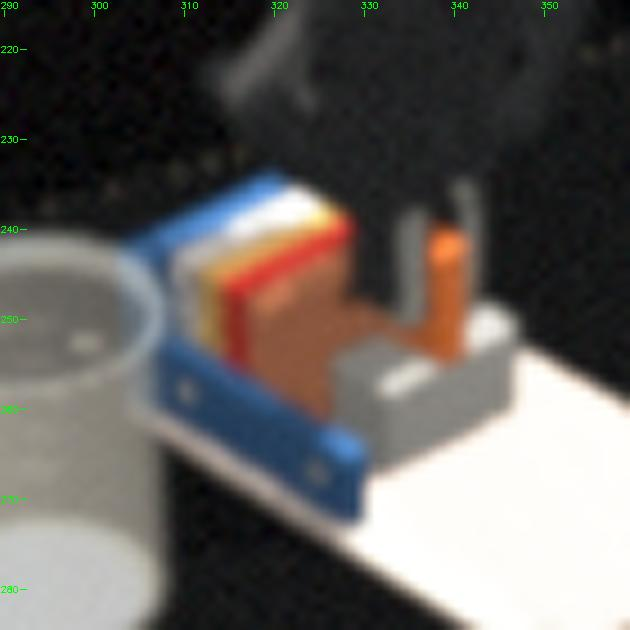

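```bash
python3 -m pendant '[{"tx":-1,"ty":0,"tz":0,"yaw":0,"grip":0.9},{"tx":-2,"ty":0,"tz":0,"yaw":0,"grip":0.9},{"tx":-3,"ty":0,"tz":0,"yaw":0,"grip":0.9},{"tx":-3,"ty":0,"tz":0,"yaw":0,"grip":0.9}]'
python3 -m pendant '[{"tx":-1,"ty":0,"tz":0,"yaw":0,"grip":0.9},{"tx":-1.5,"ty":0,"tz":0,"yaw":0,"grip":0.9},{"tx":-1.5,"ty":0,"tz":0,"yaw":0,"grip":0.9}]'
python3 - <<'E'
from go import *
rel(stw(22.5,0,29),.1667-np.pi)
E
```

```text
time_s: 36.55
tcp_pos: [0.5502, 0.0051, 0.0294]
orientation: [-3.13, 0.011, -2.975]
contact_force: [-0.0, 0.2, -3.5]
grip_width: 0.0106
time_s: 36.85
tcp_pos: [0.5517, 0.0054, 0.0294]
orientation: [-3.13, 0.011, -2.975]
contact_force: [-0.1, 1.0, -3.1]
grip_width: 0.0111
t 36.85 tx,ty,tz [-0.1 -0.2  0.5] yaw -0.0 now [0.5517 0.0054 0.0294] [-3.1298  0.011  -2.9752] st [22.4  0.2] f [-0.1  1.  -3.1] w 0.0111
```

```bash
python3 -m pendant '[{"tx":-1,"ty":0,"tz":0,"yaw":0,"grip":0.9},{"tx":-1.5,"ty":0,"tz":0,"yaw":0,"grip":0.9},{"tx":-1.5,"ty":0,"tz":0,"yaw":0,"grip":0.9}]'
python3 -m pendant '[{"tx":-1,"ty":0,"tz":0,"yaw":0,"grip":0.9},{"tx":-1.5,"ty":0,"tz":0,"yaw":0,"grip":0.9},{"tx":-1.5,"ty":0,"tz":0,"yaw":0,"grip":0.9}]'
python3 - <<'E'
from go import *
rel(stw(22.5,0,29),.1667-np.pi)
E
```

```text
time_s: 37.15
tcp_pos: [0.5531, 0.0056, 0.0295]
orientation: [-3.13, 0.011, -2.975]
contact_force: [0.0, 0.9, -3.9]
grip_width: 0.0106
time_s: 37.45
tcp_pos: [0.5539, 0.0058, 0.0293]
orientation: [-3.13, 0.01, -2.975]
contact_force: [-0.7, 0.4, -2.0]
grip_width: 0.0105
t 37.45 tx,ty,tz [ 2.2 -0.2  0.3] yaw -0.0 now [0.5539 0.0058 0.0293] [-3.1299  0.0097 -2.9752] st [24.7  0.2] f [-0.7  0.4 -2. ] w 0.0105
```

```bash
python3 -m pendant '[{"tx":-1,"ty":0,"tz":0,"yaw":0,"grip":0.9},{"tx":-1,"ty":0,"tz":0,"yaw":0,"grip":0.9},{"tx":-1,"ty":0,"tz":0,"yaw":0,"grip":0.9}]'
python3 - <<'E'
from go import *
rel(stw(22.5,0,29),.1667-np.pi)
snap(30); crop("pics/scene30.png",290,215,360,285,9,"pics/c13.png")
E
```

```text
time_s: 37.75
tcp_pos: [0.5543, 0.006, 0.0292]
orientation: [-3.13, 0.009, -2.975]
contact_force: [-4.9, -0.2, -1.4]
grip_width: 0.011
t 37.75 tx,ty,tz [ 2.6 -0.3  0.2] yaw -0.0 now [0.5543 0.006  0.0292] [-3.1301  0.0087 -2.9752] st [25.1  0.3] f [-4.9 -0.2 -1.4] w 0.011
```

View pics/c13.png

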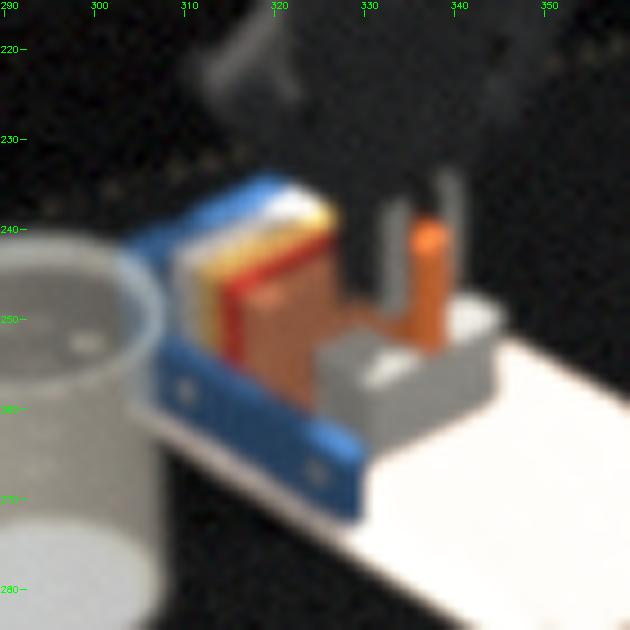

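```bash
python3 -m pendant '[{"tx":-0.5,"ty":0,"tz":0.8,"yaw":0,"grip":0.9},{"tx":-0.5,"ty":0,"tz":0.8,"yaw":0,"grip":0.9}]'
python3 -m pendant '[{"tx":0,"ty":0,"tz":0,"yaw":0,"grip":0.8},{"tx":0,"ty":0,"tz":0,"yaw":0,"grip":0.5},{"tx":0,"ty":0,"tz":0,"yaw":0,"grip":0.3},{"tx":0,"ty":0,"tz":0,"yaw":0,"grip":0.3}]'
python3 -m pendant '[{"tx":0,"ty":0,"tz":-10,"yaw":0,"grip":0.3},{"tx":0,"ty":0,"tz":-40,"yaw":0,"grip":0.3},{"tx":20,"ty":0,"tz":-90,"yaw":0,"grip":0.3},{"tx":70,"ty":0,"tz":-120,"yaw":0,"grip":0.3},{"tx":120,"ty":0,"tz":-120,"yaw":0,"grip":0.3},{"tx":170,"ty":0,"tz":-120,"yaw":0,"grip":0.3},{"tx":200,"ty":0,"tz":-120,"yaw":0,"grip":0.3},{"tx":200,"ty":0,"tz":-120,"yaw":0,"grip":0.3}]'
python3 - <<'E'
from go import *
rel(stw(22.5,0,29),.1667-np.pi)
snap(31); crop("pics/scene31.png",290,215,360,285,11,"pics/c13.png"); crop("pics/top31.png",300,200,370,285,8,"pics/c14.png")
E
```

```text
time_s: 38.05
tcp_pos: [0.5543, 0.0059, 0.029]
orientation: [-3.13, 0.008, -2.975]
contact_force: [-7.6, -1.6, 5.3]
grip_width: 0.011
time_s: 38.45
tcp_pos: [0.5545, 0.0051, 0.0284]
orientation: [-3.128, 0.008, -2.976]
contact_force: [-5.4, -2.9, -0.0]
grip_width: 0.0297
time_s: 39.25
tcp_pos: [0.3531, -0.0261, 0.1474]
orientation: [-3.13, 0.011, -2.976]
contact_force: [1.6, -0.5, -0.1]
grip_width: 0.0297
t 39.25 tx,ty,tz [-199.8   -0.4  120.6] yaw -0.002 now [ 0.3531 -0.0261  0.1474] [-3.1297  0.0111 -2.9764] st [-178.6    2.1] f [ 1.6 -0.5 -0.1] w 0.0297
```

View pics/c13.png

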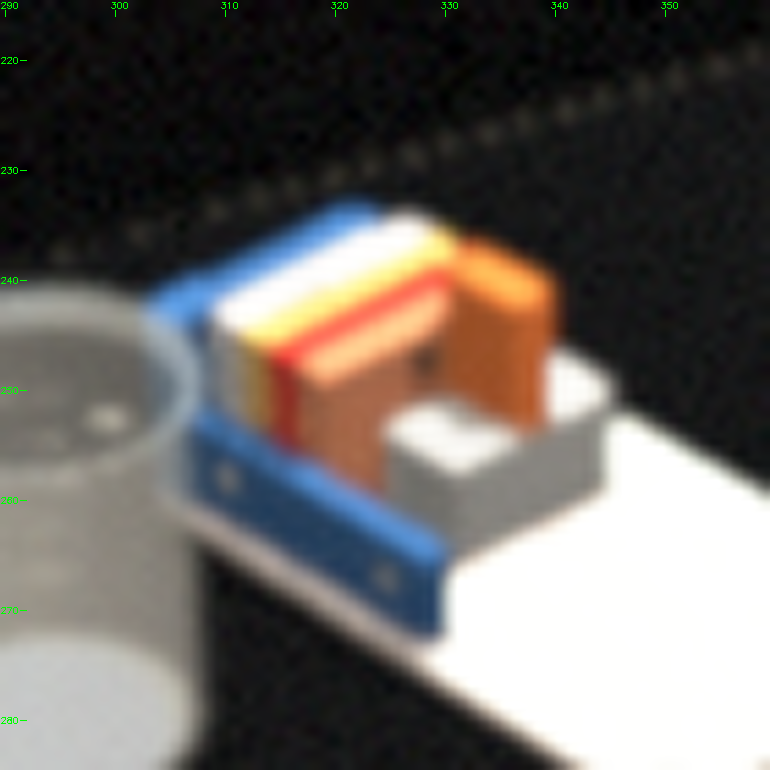

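View pics/c14.png

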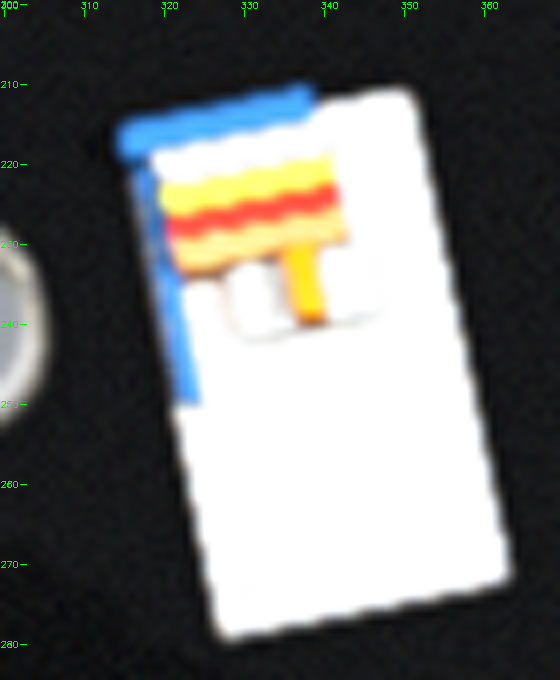

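```bash
python3 - <<'E'
from go import *
for x in(9,10,12): print(x,proj('scene',[stw(x,25,8),stw(x,-25,8),stw(x,25,38),stw(x,-25,38)]).round(1).tolist())
print([wst(at('scene',p,.008)[0]).round(1).tolist() for p in((330.2,265.7),(344.5,258.4))])
print([wst(at('scene',p,.058)[0]).round(1).tolist() for p in((318.5,249),(308.5,243))])
crop("pics/top31.png",160,180,320,310,5,"pics/c15.png"); crop("pics/top31.png",380,180,530,300,5,"pics/c16.png")
E
```

```text
9 [[331.2, 268.0], [345.8, 260.3], [331.0, 257.9], [345.7, 250.4]]
10 [[330.9, 267.8], [345.5, 260.2], [330.7, 257.7], [345.4, 250.3]]
12 [[330.4, 267.5], [345.0, 259.9], [330.2, 257.4], [344.9, 250.0]]
[[18.3, 20.1], [17.8, -28.9]]
[[37.0, 40.6], [76.0, 40.3]]
```

View pics/c15.png

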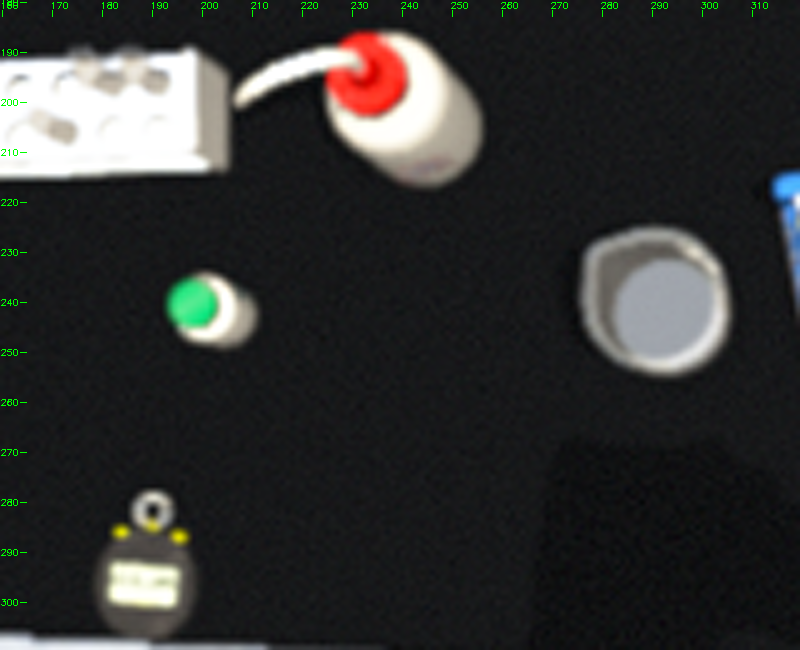

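View pics/c16.png

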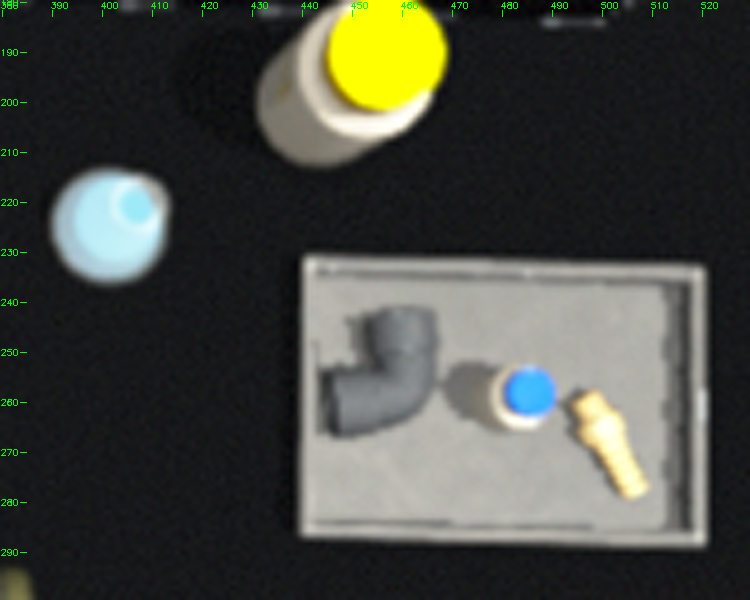

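```bash
python3 - <<'E'
from go import *
print('fin top',proj('scene',[stw(10,6,73),stw(10,-6,73),stw(35,6,73),stw(35,-6,73)]).round(1).tolist())
print('fin base',proj('scene',[stw(10,6,38),stw(10,-6,38)]).round(1).tolist())
print('plate d foot',proj('scene',[stw(35,-20,8)]).round(1),'stand corners',proj('scene',[stw(-87,50,8),stw(-87,-50,8)]).round(1))
im=cv2.imread('pics/scene31.png')
for c in (332,337,342): print(c,im[248:272,c].mean(1).round().astype(int).tolist())
E
```

```text
fin top [[336.2, 242.8], [339.8, 241.1], [329.4, 239.1], [333.0, 237.4]]
fin base [[336.4, 254.9], [339.9, 253.1]]
plate d foot [[337.4 257.1]] stand corners [[350.7 288.9]
 [380.  272.1]]
332 [93, 90, 99, 120, 147, 179, 226, 245, 241, 208, 149, 129, 128, 128, 124, 129, 130, 159, 226, 252, 255, 255, 255, 255]
337 [107, 106, 107, 104, 108, 125, 146, 150, 139, 132, 131, 132, 131, 132, 143, 199, 247, 255, 255, 255, 255, 255, 255, 255]
342 [216, 247, 250, 244, 214, 156, 134, 132, 131, 134, 131, 131, 161, 229, 252, 255, 255, 255, 255, 255, 255, 255, 255, 255]
```

```bash
python3 - <<'E'
from go import *
y=-.47
def K(a,b,z): return [.480+np.cos(y)*a-np.sin(y)*b,.400+np.sin(y)*a+np.cos(y)*b,z]
print(proj('scene',[K(-.0125,b,z) for b in(.025,0,-.025) for z in(.03,0)]).round(1).tolist())
im=cv2.imread('pics/scene0.png')
for c in (182,186,198,202): print(c,im[322:352,c].mean(1).round().astype(int).tolist())
E
```

```text
[[178.5, 334.0], [181.1, 345.0], [191.0, 333.0], [193.5, 344.0], [203.5, 332.0], [205.7, 343.0]]
182 [15, 20, 40, 116, 206, 244, 248, 247, 247, 247, 245, 237, 197, 141, 122, 122, 122, 120, 122, 121, 118, 114, 91, 49, 24, 15, 25, 24, 20, 20]
186 [97, 90, 98, 108, 126, 141, 153, 154, 160, 160, 166, 155, 136, 123, 121, 123, 121, 123, 123, 123, 120, 105, 78, 35, 25, 18, 22, 66, 135, 182]
198 [29, 31, 102, 204, 245, 249, 249, 249, 250, 250, 245, 216, 151, 125, 125, 123, 122, 122, 125, 123, 119, 97, 52, 26, 20, 21, 23, 22, 24, 24]
202 [24, 50, 125, 216, 247, 249, 249, 249, 249, 245, 233, 188, 140, 126, 126, 124, 125, 123, 125, 123, 118, 96, 54, 25, 20, 20, 19, 24, 19, 25]
```

```bash
python3 - <<'E'
from go import *
for n,cs in(('28',(341,347,351)),('29',(335,345)),('30',(333,343))):
  im=cv2.imread(f'pics/scene{n}.png')
  for c in cs: print(n,c,im[244:275,c].mean(1).round().astype(int).tolist())
E
```

```text
28 341 [106, 108, 109, 112, 109, 99, 98, 117, 150, 194, 205, 170, 140, 133, 132, 133, 131, 132, 132, 137, 149, 156, 158, 160, 167, 197, 239, 251, 252, 252, 253]
28 347 [109, 111, 118, 138, 159, 176, 172, 157, 140, 135, 134, 135, 132, 135, 131, 131, 159, 210, 226, 197, 170, 179, 223, 247, 252, 252, 253, 253, 253, 253, 253]
28 351 [24, 36, 89, 158, 211, 212, 173, 143, 135, 134, 131, 130, 130, 135, 176, 233, 250, 253, 253, 252, 251, 251, 253, 253, 253, 253, 253, 253, 253, 253, 253]
29 335 [106, 105, 105, 104, 107, 110, 109, 99, 99, 108, 132, 177, 210, 201, 161, 136, 131, 131, 130, 129, 129, 144, 194, 241, 251, 253, 253, 253, 253, 254, 255]
29 345 [23, 23, 21, 26, 67, 138, 199, 221, 196, 154, 139, 135, 135, 132, 132, 134, 149, 210, 246, 252, 253, 253, 253, 252, 253, 253, 253, 253, 253, 253, 252]
30 333 [106, 105, 105, 104, 110, 108, 102, 98, 108, 135, 188, 221, 202, 163, 138, 133, 133, 130, 131, 131, 144, 193, 241, 251, 253, 253, 253, 253, 254, 254, 255]
30 343 [24, 20, 24, 69, 143, 210, 225, 202, 155, 137, 138, 135, 133, 130, 130, 143, 189, 241, 252, 253, 253, 253, 253, 253, 253, 253, 253, 253, 253, 252, 252]
```

```bash
python3 - <<'E'
from plant import arm
print(arm.state()['time_s'],arm.hand_in())
E
```

```text
the job is handed in; nothing more can be done
39.35 None
```

The job is done and handed in at 39.35 s, with the arm clear of everything. I did the steps in the order asked:

- **Bottle:** It stands upright in the free middle of the tray, between the elbow and the barb.
- **Plates:** I pushed the feet in until the row stopped solid against the backstop at about 8 N, then pushed the edges to the fence until they stopped at about 11 N. In both views the plates are upright, close together and flush, and the corners mostly agree with the expected squared positions to within about 1 px. The top camera's front-right corner is about 1.5 px off, and the scene camera's was about 2 px off before the keeper went in.
- **Keeper:** It stands on the floor against the front plate, pressed in at 5–8 N before release. It is roughly centred (stand y about 0), and its front edge is square to within about 0.5 mm.
- **Other objects:** In the last pictures, none of the bystanders had visibly moved.

These checks were off or disagreed:

- **Wrist limit:** While carrying the bottle I ran the last joint to the end of its range, which tilted the tool about 5°. I worked it back to about 1° before setting the bottle down.
- **Fingertip position:** In the pictures the fingertips sat about 20–24 mm higher than the stated TCP, so I set finger heights from the pictures and contact forces.
- **Keeper height:** The keeper's front face looks about 8 px tall where I expected 10. It looked the same while held level, so I took it as picture blur rather than tilt.
- **Force on release:** The force reading still showed about 5 N just after the fingers opened. It was near zero once the arm had moved away, and the keeper looked undisturbed.

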